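# Seat a reference tile against its stops with the spacer

## Task

The white tile in the aluminium jig has to be held square against its two stops on the far side. First put the brass sleeve over the bare steel post, all the way down, and let go of it, because it is the missing stop; then lower the orange spacer by its black grip fully down between the tile and the blue blocks, at the one place where the gap is wide enough for it, and with it push the tile flush against both the sleeve and the dark fixed stop. Finish while still gripping the spacer and pressing the tile firmly home with it; do not press the tile with the fingers, and leave the two vials and the timer alone.

Things in the scene. Friction and masses are not known exactly. Their poses are not given: they have to be found in the camera images.
- jig: Fixed aluminium jig plate, 148 (x) x 160 (y) mm, upper face at z = 10 mm; place and yaw (within 0.3 rad) vary. Origin near the middle of its underside; x from the blue blocks to the stops (roughly away from the robot), y left, z up. A tile flush against both stops has its centre at jig x +3 mm, y near 0, and its near edge at jig x -25 mm.
- post_foot (a point): Foot of the upright steel post of the jig, on its axis, on the jig plate's upper face (jig x 44, y +60 mm). The post is 12 mm in diameter and rises 40 mm above the plate; its top 5 mm taper to 5 mm diameter.
- fixed_stop: Dark steel stop fixed on the jig plate at the far right, 24 x 26 mm, 24 mm high. Origin: on the plate, middle of the near face that the tile is to touch (jig x 31, y -60 mm); axes as the jig's.
- short_block: Shortest of three blue blocks fixed side by side at jig y -32, 0, +32 mm, in changing order, near side of the tile; 26 mm long (x), 30 wide, 20 high. Origin: on the plate (jig x -66 mm), 13 mm behind its face that looks at the tile; axes as the jig's. Gap from that face to the tile: about 18 to 23 mm at the start, 28 mm when flush; the only one that takes the spacer.
- long_block_a: Blue block like the short one but 43 mm long: origin at the same jig x, its face towards the tile 30 mm ahead of the origin. Its gap is 1 to 6 mm at the start and 11 mm when the tile is flush, too narrow for the spacer.
- long_block_b: The second long blue block, the same as long_block_a.
- tile: Loose white ceramic tile with a grey disc on top, 56 mm (its x) x 136 mm (its y) x 12 mm, about 0.2 kg, lying flat on the jig plate, 6 to 9 mm short of the stops and turned by at most 0.02 rad to the jig. Origin: centre of the underside. Glazed: it slides easily (friction about 0.12); 8 to 15 N of push seats it firmly.
- sleeve: Loose brass ring standing on the bench, left or right of the jig: 30 mm outside diameter, 16 mm bore, 24 mm high, 40 g. Origin: centre of the underside; z is its axis. On the post it has 2 mm of play all round; pushed away from the tile as far as the play allows, its near side lies level with the face of the fixed stop.
- spacer: Loose spacer standing upright on the bench on the other side of the jig: orange blade 26 mm wide (y), 10 mm thick (x) and 14 mm over the rounded rib down the middle of both faces, 34 mm high; above it a black grip 20 mm (x) x 24 mm (y), from 32 to 60 mm height; 60 g. Origin: centre of the underside; z up. In the jig its thickness lies along the jig's x; either face may look at the tile.
- vial_a: Bystander: reagent vial with blue cap, 23 mm diameter, 46 mm high, on the near side of the jig. Origin: centre of the underside.
- vial_b: Bystander: a like vial, beyond the jig on the right. Origin: centre of the underside.
- timer: Bystander: bench timer, cream with a red dial, 66 x 66 x 46 mm, beyond the jig on the left. Origin: centre of the underside.

How it is judged:
By the outcome, as a careful person would: the job done as asked, in the order asked, and still so for the second after the job is handed in, while the arm keeps its last pose, push and grip.
It also fails if it takes over 61 s, if anything falls off the work surface, if the arm or the gripper's body presses on something with over 40 N, if the wrist force passes 120 N, or if a joint passes its speed limit or range.

## Robot

A 7-joint arm with a two-finger parallel gripper is mounted at the origin on a cart in front of the work surface, level with it; the furniture and walls round the work are solid. World frame = base frame: x ahead of the robot, y to its left, z up, the work surface at z = 0. Lengths are in m, angles in rad, forces in N, time in s.
With the tool pointing down it reaches from about 0.425 to 0.875 m from the base axis. Payload 4.7 kg.
Tool frame: the origin (TCP) lies on the mounting face of the last link; the fingertips stand 182 mm ahead of it and the grasp point (between the pads) lies 164 mm ahead of it; z points along the fingers, y is the direction in which the jaws open and shut (so a half turn about z gives the same grasp; the last joint's range is limited). The gripper opens to 87 mm and grips with 3 to 60 N. Pads are 19 mm wide; open, the fingers measure 117 mm over their backs; the gripper's body (75 mm by 190 mm) begins 51 mm behind the grasp point.
Start: joints at [1.226, 0.321, -0.07, 1.45, 0.023, 1.371, -0.057], TCP at [0.228, -0.609, 0.405] pointing down, gripper open.
Joint ranges: [-2.86, 2.86], [-0.3, 2.09], [-1.38, 1.24], [0.06, 2.45], [-1.56, 4.7], [0.09, 2.05], [-2.69, 2.69]. Speed limits (rad/s): [2.57, 2.57, 3.14, 3.14, 3.14, 3.14, 3.14].

## Interface

Orientations are given as [roll, pitch, yaw] about the fixed x, y, z axes, in that order (R = Rz(yaw) Ry(pitch) Rx(roll)).
In Python, from cell import r gives the robot as it stands.
- The arm moves only by the tool servo_tool, never from a script. Its argument "rows" is a list that holds one entry, the list of rows, each a list of 5 numbers: the opening, from 0 (shut) to 1 (fully open), then the shift along the tool's x, y, z in cm, then the turn about the tool's z in rad. In form: [[[gripper, x, y, z, twist], ...]]. A call has 1 to 12 rows; each row is the pose to reach, as a shift and turn from the pose commanded when the call began, along the tool's axes at that moment; what a row does not reach only later rows make up. A row lasts 1/8 s, in which the tool goes at most 62.5 mm and 10.7 degrees, less where a joint would pass 70% of its speed; a pose out of reach is approached as far as the arm can. A call with a gripper value outside its range is refused whole. The fingers move at their own pace and stop on an object; the grip force is fixed at half the most. Time passes only in rows, so rows that repeat a pose let the fingers close. It gives the time, the measured TCP pose, the force and the opening at its end, in the units of the state.
- r.read_state(): the state, without advancing time (a new reading comes with each control period).
- r.grab_frame(name): name is "side" or "top" or "wrist"; returns a dict with "color" (400x640x3 uint8, red, green, blue), "z_map" (400x640 float32, m along the optical axis (not along the pixel's ray), 0 where there is no reading), "fovy" (degrees; the focal length in pixels is half the picture's height over the tangent of half this angle, whatever the lens; pixels are square), "cx", "cy" (the principal point, pixels), "extrinsics" (4x4, takes a point from camera to world coordinates). Camera axes: x right, y up, looking along -z (the intrinsics and any distortion apply to the point x, -y, -z); pixel columns grow to the right and rows downward; lengths in m; the calibration is good to about 2 mm. A picture is of the moment at which its call begins.
- r.hand_in(): hands the job in, once; it reports no verdict.
The state is a dict: "time": time; "qpos": joint angles; "joint_velocities": joint speeds; "joint_efforts": joint torques, N m; "eef_pos": TCP position; "tool_rot": TCP orientation; "force": force on the tool from outside, world axes, zero at the start; "torque": the same for the moment, N m; "opening": opening from 0.0 (shut) to 1.0 (fully open).
Only numpy, scipy, OpenCV 4.12 (cv2) and the standard library are available. Lean on these libraries where they do the work, as an engineer would, in place of code of your own. Each camera call takes 0.05 s, during which the arm holds its last target.

## Working session

There is one attempt and no reset: what is moved stays moved. The work goes in short steps, Python scripts to look and compute and a tool call to move; the robot and the scene stay as the last step left them, time stands still between calls to the robot, and variables do not carry over. Pictures are saved under pics/ and viewed, and the job is handed in when it is done.

Besides the shell and the picture viewer there is one more tool, called after "Request:" in YAML: its name, and indented under it one key for each argument. servo_tool: Moves the arm, as the interface text tells. Its arguments: {"type":"object","properties":{"rows":{"type":"array"}},"required":["rows"]}

```bash
ls; mkdir -p pics
python3 - <<'E'
from cell import r
import cv2,numpy as np
s=r.read_state(); print(s['time'],s['eef_pos'],s['tool_rot'],s['opening'],s['force'])
for n in('top','side','wrist'):
    f=r.grab_frame(n); cv2.imwrite(f'pics/{n}0.png',f['color'][:,:,::-1]); np.savez(f'pics/{n}0.npz',**f)
    print(n,f['fovy'],f['cx'],f['cy'],f['extrinsics'].round(3).tolist(),[k for k in f])
E
```

```text
pics
0.0 [ 0.22815379 -0.60842074  0.40365139] [-3.13968126e+00  1.06479871e-04  3.58836871e-01] 1.0006057755220472 [-0.62848174  0.40181762 -0.975846  ]
top 53.91904528451419 321.63389212285705 203.89493949389566 [[-0.02, 0.981, -0.193, 0.359], [-1.0, -0.015, 0.027, 0.191], [0.023, 0.194, 0.981, 0.943], [0.0, 0.0, 0.0, 1.0]] ['color', 'z_map', 'fovy', 'cx', 'cy', 'extrinsics']
side 47.621226961123256 319.4023872753785 198.549582048168 [[0.952, 0.169, -0.254, 0.306], [-0.305, 0.523, -0.796, -0.538], [-0.002, 0.835, 0.55, 0.538], [0.0, 0.0, 0.0, 1.0]] ['color', 'z_map', 'fovy', 'cx', 'cy', 'extrinsics']
wrist 67.30404402947255 320.0487296230489 201.332233032188 [[0.351, 0.892, 0.285, 0.307], [-0.936, 0.335, 0.105, -0.579], [-0.001, -0.303, 0.953, 0.384], [0.0, 0.0, 0.0, 1.0]] ['color', 'z_map', 'fovy', 'cx', 'cy', 'extrinsics']
```

View pics/top0.png

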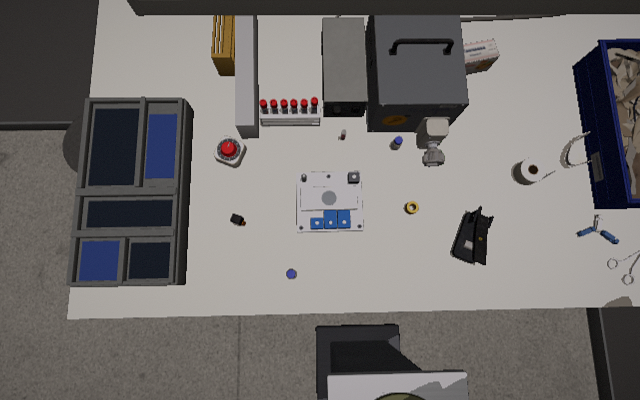

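View pics/side0.png

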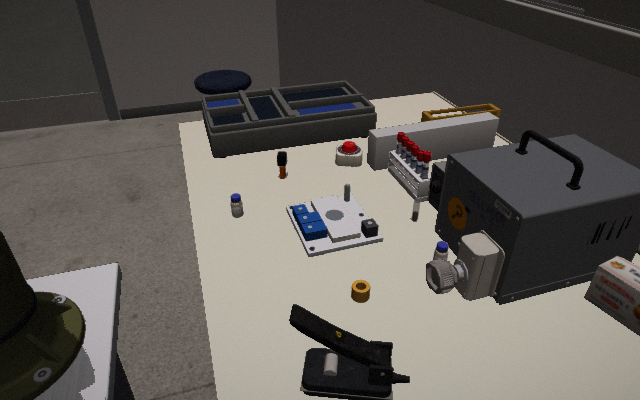

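The top view shows the sleeve at about (411,208), the spacer at (238,219), the jig around (330,203), the post at (304,178) and the fixed stop at (353,177). The short block is at (317,222), the left one.

```bash
cat > h.py <<'E'
import numpy as np,cv2
def ray(f,u,v):
    fl=200/np.tan(np.radians(float(f['fovy']))/2)
    return np.stack([(np.asarray(u)-f['cx'])/fl,-(np.asarray(v)-f['cy'])/fl,-np.ones_like(np.asarray(u,float))],-1)
def cloud(f):
    v,u=np.mgrid[0:400,0:640].astype(float)
    z=f['z_map']; p=ray(f,u,v)*z[...,None]
    E=f['extrinsics']; w=p@E[:3,:3].T+E[:3,3]; w[z==0]=np.nan
    return w
def atz(f,u,v,z):
    E=f['extrinsics']; d=E[:3,:3]@ray(f,u,v); o=E[:3,3]
    return o+d*(z-o[2])/d[2]
def proj(f,P):
    E=f['extrinsics']; p=(np.asarray(P)-E[:3,3])@E[:3,:3]
    fl=200/np.tan(np.radians(float(f['fovy']))/2)
    return np.stack([f['cx']+fl*p[...,0]/-p[...,2], f['cy']-fl*p[...,1]/-p[...,2]],-1)
E
python3 - <<'E'
from h import *
for n,b in(('top',(170,130,450,300)),('side',(210,130,490,310))):
    f=np.load(f'pics/{n}0.npz'); im=f['color'][b[1]:b[3],b[0]:b[2],::-1]
    s=800/(b[2]-b[0]); cv2.imwrite(f'pics/{n}0z.png',cv2.resize(im,None,fx=s,fy=s,interpolation=cv2.INTER_CUBIC))
f=np.load('pics/top0.npz'); c=cloud(f)
for nm,(u,v) in dict(sleeve=(411,203),sleeveb=(417,208),spacer=(236,217),tile=(315,195),disc=(329,198),stop=(353,177),post=(304,177),blkS=(316,223),blkL=(330,217),bench=(280,230),bench2=(420,250),vialA=(291,273),vialB=(397,141),timer=(229,148),plate=(300,226)).items(): print(nm,c[v,u].round(4))
E
```

```text
sleeve [ 0.54   -0.0493  0.0216]
sleeveb [ 0.5264 -0.0613  0.0276]
spacer [0.5066 0.3617 0.0578]
tile [0.5632 0.1812 0.021 ]
disc [0.5552 0.1477 0.0215]
stop [0.6023 0.0899 0.0369]
post [0.6013 0.2066 0.0467]
blkS [0.4937 0.18   0.0318]
blkL [0.5079 0.1468 0.0286]
bench [ 0.4831  0.2668 -0.0022]
bench2 [ 0.4289 -0.0699 -0.0025]
vialA [0.3792 0.2383 0.0455]
vialB [ 0.6882 -0.0187  0.0459]
timer [0.6754 0.3843 0.0454]
plate [0.49   0.2181 0.0118]
```

View pics/top0z.png

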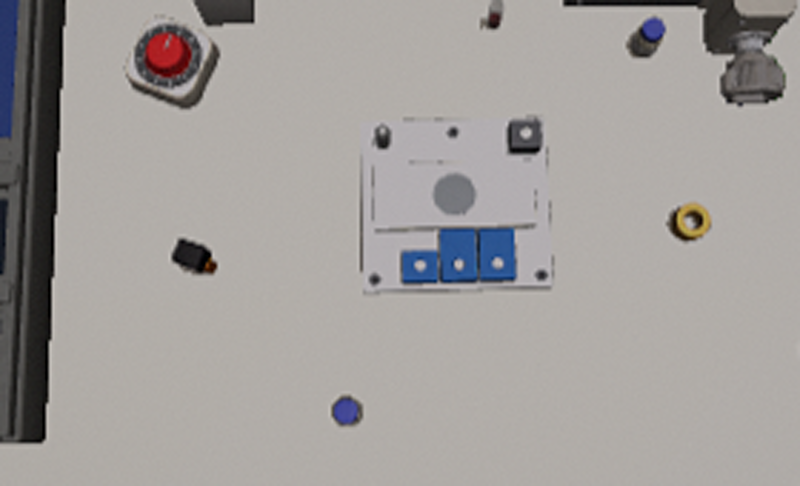

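View pics/side0z.png

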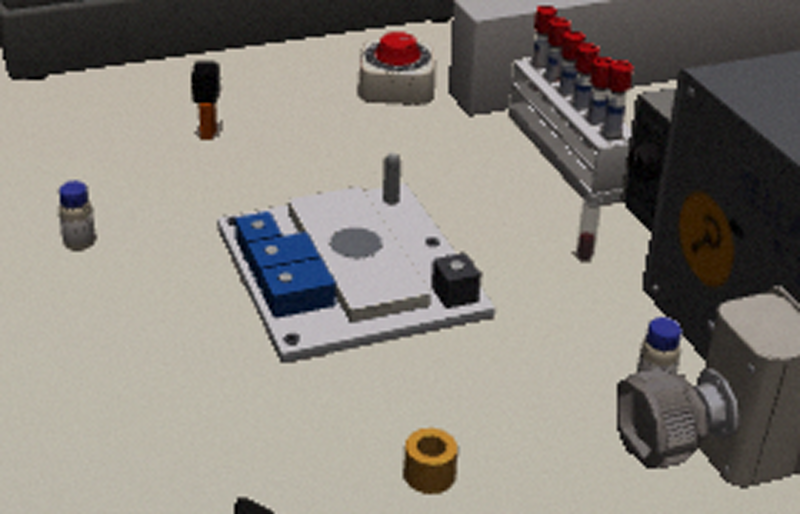

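View pics/wrist0.png

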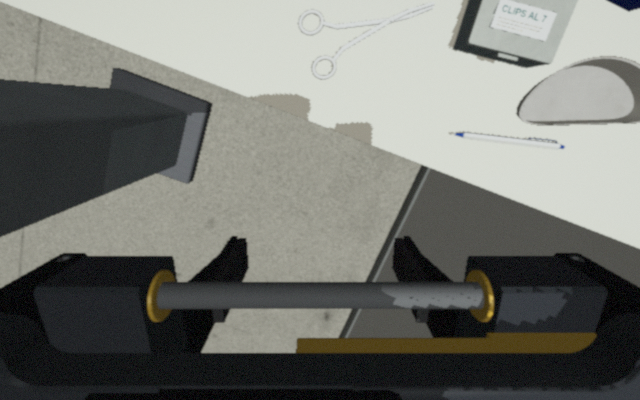

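Run:
```python
from h import *
f=np.load('pics/top0.npz'); c=cloud(f)
z=lambda x,y:(170+x/2.857,130+y/2.857)
P=lambda x,y,h: atz(f,*z(x,y),h)
a=P(364,292,.01);b=P(551,288,.01);d=P(361,118,.01);e=P(542,117,.01)
print(a,b,d,e); print('yaw',np.arctan2(-(b-a)[0],-(b-a)[1]) if 0 else np.arctan2((b-a)[0],-(b-a)[1]))
h1=P(375,279,.01);h2=P(541,274,.01);print(h1,h2,np.arctan2((h2-h1)[0],-(h2-h1)[1]))
print('sleeve top',P(691,219,.024),'post top',P(382,128,.05))
print('stop',P(525,129,.034))
# heights map around right area
m=(c[...,2]>0.1)
for x0 in np.arange(.5,.95,.05):
  print(round(x0,2),[float(np.nanmax(np.where((abs(c[...,0]-x0)<.025)&(abs(c[...,1]-y0)<.025),c[...,2],-1)).round(2)) for y0 in np.arange(-.4,.5,.05)])
# spacer
col=f['color'].astype(int); m=(c[...,2]>.04)&(abs(c[...,0]-.5)<.06)&(abs(c[...,1]-.36)<.06)
q=c[m];print(len(q),np.median(q,0)); print(cv2.minAreaRect(q[:,:2].astype(np.float32)*1000))
v,u=np.nonzero(m);print(u.min(),u.max(),v.min(),v.max())
```

```text
[0.47548396 0.2244652  0.01      ] [0.47618841 0.06795933 0.01      ] [0.62590009 0.22584209 0.01      ] [0.6247232 0.0697721 0.01     ]
yaw 0.004501112090625139
[0.48625177 0.21519278 0.01      ] [0.48814836 0.07590257 0.01      ] 0.01361520832742944
sleeve top [ 0.53055351 -0.0501374   0.024     ] post top [0.60573591 0.20716298 0.05      ]
stop [0.60766077 0.08758657 0.034     ]
0.5 [0.0, 0.0, 0.0, 0.06, 0.07, 0.03, 0.0, 0.03, 0.0, 0.01, 0.03, 0.03, 0.03, 0.01, 0.0, 0.06, 0.06, 0.0]
0.55 [0.0, 0.0, 0.0, 0.0, 0.02, 0.0, 0.0, 0.03, 0.0, 0.01, 0.03, 0.03, 0.03, 0.01, 0.0, 0.0, 0.0, 0.0]
0.6 [0.04, 0.04, 0.04, 0.0, 0.0, 0.0, 0.0, 0.0, 0.0, 0.03, 0.04, 0.03, 0.05, 0.01, 0.0, 0.0, 0.0, 0.0]
0.65 [0.0, 0.04, 0.04, 0.0, 0.0, 0.0, 0.08, 0.07, 0.0, 0.0, 0.01, 0.01, 0.0, 0.0, 0.0, 0.04, 0.05, 0.0]
0.7 [0.0, 0.0, 0.0, 0.0, 0.0, 0.18, 0.18, 0.19, 0.19, 0.18, 0.05, 0.0, 0.0, 0.01, 0.09, 0.09, 0.05, 0.0]
0.75 [0.0, 0.0, 0.0, 0.01, 0.0, 0.19, 0.19, 0.19, 0.19, 0.19, 0.1, 0.11, 0.11, 0.1, 0.1, 0.09, 0.0, 0.0]
0.8 [0.0, 0.41, 0.41, 0.41, 0.41, 0.41, 0.41, 0.41, 0.41, 0.41, 0.41, 0.41, 0.41, 0.41, 0.42, 0.41, 0.41, 0.41]
0.85 [0.0, 0.0, 0.0, 0.01, 0.0, 0.19, 0.23, 0.23, 0.23, 0.19, 0.1, 0.1, 0.0, 0.0, 0.09, 0.09, 0.01, 0.0]
0.9 [0.0, 0.0, 0.07, 0.08, 0.07, 0.18, 0.19, 0.19, 0.18, 0.19, 0.11, 0.1, 0.0, 0.0, 0.09, 0.09, 0.09, 0.06]
107 [0.50379374 0.36110131 0.05854908]
((504.2392272949219, 362.4471435546875), (23.64968490600586, 20.066505432128906), 69.05722045898438)
230 242 213 224
```

Request:
servo_tool:
  rows:
    - [[1,4,-3.5,0.5,0.03],[1,8.5,-7.5,1,0.06],[1,13,-11.5,1.5,0.09],[1,17.5,-15.5,2,0.13],[1,22,-19.5,3,0.16],[1,26.5,-23.5,4,0.2],[1,31,-27.5,5,0.23],[1,35.5,-31,6,0.26],[1,39.5,-34.5,7,0.3],[1,43.5,-38,8,0.33],[1,47.8,-41.6,8.5,0.349],[1,47.8,-41.6,8.5,0.349]]

```text
time: 1.65
eef_pos: [0.5307, -0.046, 0.3193]
tool_rot: [-3.139, -0.0, 0.018]
force: [-0.7, 0.3, -0.1]
opening: 1.0
```

```bash
cat > g.py <<'E'
from cell import r
from h import *
import sys
def grab(n,tag,zoom=None):
    f=r.grab_frame(n); f={k:np.array(v) for k,v in f.items()}
    cv2.imwrite(f'pics/{tag}.png',f['color'][:,:,::-1]); np.savez(f'pics/{tag}.npz',**f); return f
def st():
    s=r.read_state(); print('t',round(s['time'],2),'p',np.round(s['eef_pos'],4),'rpy',np.round(s['tool_rot'],4),'F',np.round(s['force'],1),'T',np.round(s['torque'],2),'op',round(s['opening'],3)); return s
E
python3 - <<'E'
from g import *
s=st(); f=grab('wrist','w1'); s=st(); print(f['extrinsics'].round(3).tolist())
E
```

```text
t 1.65 p [ 0.5307 -0.046   0.3193] rpy [-3.1385e+00 -1.0000e-04  1.8500e-02] F [-0.7  0.3 -0.1] T [-0.03  0.07 -0.04] op 1.0
t 1.7 p [ 0.53   -0.0489  0.3193] rpy [-3.1406e+00  8.0000e-04  1.4800e-02] F [-0.2 -1.8  0.5] T [-0.07  0.03  0.  ] op 0.998
[[0.019, 0.953, 0.303, 0.614], [-1.0, 0.019, 0.003, -0.045], [-0.003, -0.303, 0.953, 0.3], [0.0, 0.0, 0.0, 1.0]]
```

View pics/w1.png

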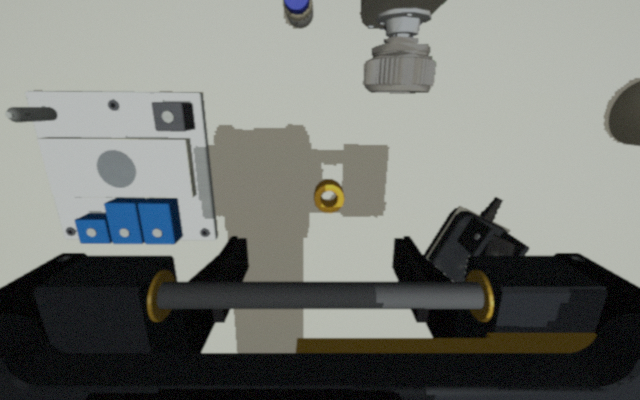

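The wrist view shows the sleeve at (329,196). The jig is at left, with the post top near (12,114), the stop at (175,116) and the short block at (93,229). I'll take a frame now that the arm is still and measure.

Run:
```python
from g import *
f=grab('wrist','w2'); s=st()
im=f['color'][:,:,::-1]
cv2.imwrite('pics/w2a.png',cv2.resize(im[80:255,0:230],None,fx=3.4,fy=3.4,interpolation=cv2.INTER_CUBIC))
h=cv2.cvtColor(np.ascontiguousarray(im),cv2.COLOR_BGR2HSV)
m=(h[...,0]>12)&(h[...,0]<32)&(h[...,1]>120)&(h[...,2]>60); m[230:]=0
c=cloud(f); v,u=np.nonzero(m); print(len(u),u.min(),u.max(),v.min(),v.max())
q=c[m]; q=q[abs(q[:,2]-.024)<.004]; print(len(q),np.nanmedian(q,0),q.min(0),q.max(0))
(cc,rad)=cv2.minEnclosingCircle(q[:,:2].astype(np.float32)*1000);print(cc,rad)
from numpy import nanmedian
print('bench',nanmedian(c[170:200,260:300].reshape(-1,3),0),'plate',c[210,60],'tile',c[180,80],'disc',c[168,117])
t=grab('top','t2'); hh=cv2.cvtColor(np.ascontiguousarray(t['color'][:,:,::-1]),cv2.COLOR_BGR2HSV)
```

```text
t 1.75 p [ 0.5296 -0.0509  0.3193] rpy [3.1414e+00 1.1000e-03 1.1400e-02] F [-0.2 -0.6  0.6] T [-0.02  0.    0.01] op 1.0
618 311 340 179 210
472 [ 0.53023978 -0.05414796  0.02451306] [ 0.51679225 -0.06837384  0.0200134 ] [ 0.54413025 -0.04047033  0.02671975]
(530.4959106445312, -54.0865592956543) 14.48611068725586
bench [ 5.35817138e-01 -7.50599895e-03  4.11032341e-04] plate [0.50839178 0.21530187 0.01129675] tile [0.54309424 0.17837218 0.02280079] disc [0.55547171 0.14016606 0.02419989]
```

View pics/w2a.png

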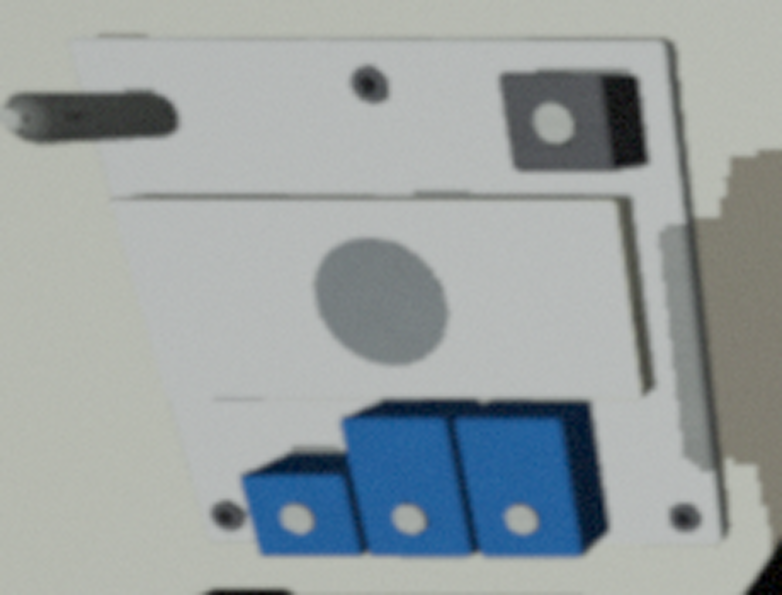

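Request:
servo_tool:
  rows:
    - [[1,0,0.3,5,0],[1,0,0.3,10,0],[1,0,0.3,12.5,0],[1,0,0.3,13.2,0],[1,0,0.3,13.2,0],[1,0,0.3,13.2,0]]

```text
time: 2.55
eef_pos: [0.5305, -0.0547, 0.1892]
tool_rot: [3.141, -0.003, 0.009]
force: [-0.1, 0.6, -0.3]
opening: 0.999
```

Run:
```python
from g import *
s=st(); f=grab('wrist','w3')
```

```text
t 2.55 p [ 0.5305 -0.0547  0.1892] rpy [ 3.1407e+00 -2.6000e-03  9.1000e-03] F [-0.1  0.6 -0.3] T [-0.02  0.01 -0.04] op 0.999
```

View pics/w3.png

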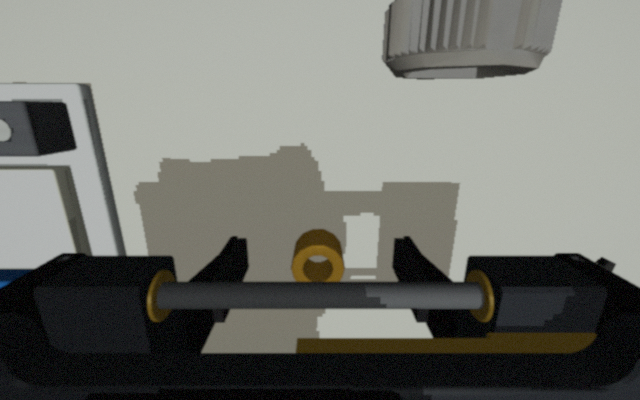

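The sleeve sits centred between the open fingers at (318,258). Closing.

Request:
servo_tool:
  rows:
    - [[0.15,0,0,0.2,0],[0.15,0,0,0.2,0],[0.15,0,0,0.2,0],[0.15,0,0,0.2,0],[0.15,0,0,0.2,0],[0.15,0,0,0.2,0],[0.15,0,0,0.2,0],[0.15,0,0,0.2,0]]

```text
time: 3.6
eef_pos: [0.5297, -0.0543, 0.1857]
tool_rot: [3.142, 0.0, 0.01]
force: [0.1, -0.0, -0.8]
opening: 0.339
```

Run:
```python
from g import *
s=st(); f=grab('wrist','w4'); s=st()
```

```text
t 3.6 p [ 0.5297 -0.0543  0.1857] rpy [3.1416e+00 1.0000e-04 9.8000e-03] F [ 0.1 -0.  -0.8] T [-0.03  0.01  0.01] op 0.339
t 3.65 p [ 0.5297 -0.0543  0.1857] rpy [3.1416 0.     0.0098] F [-0.1  0.4 -0.6] T [0.02 0.03 0.01] op 0.334
```

View pics/w4.png

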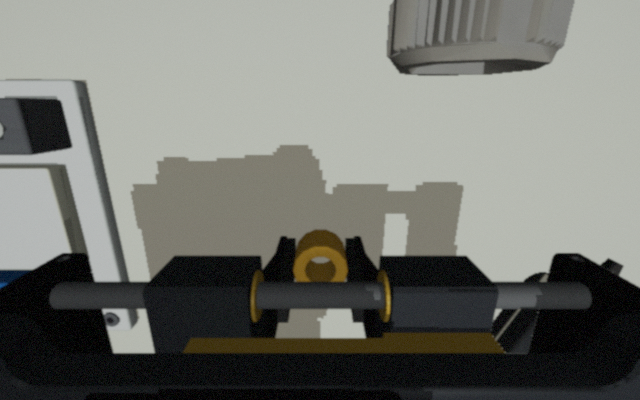

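Request:
servo_tool:
  rows:
    - [[0.15,0,0,-6,0],[0.15,0,-3,-11,0],[0.15,0,-9,-11.5,0],[0.15,1.5,-15,-11.5,0],[0.15,4,-20,-11.5,0],[0.15,6,-24,-11.5,0],[0.15,7.2,-25.9,-11.5,0],[0.15,7.2,-25.9,-11.5,0],[0.15,7.2,-25.9,-11.5,0],[0.15,7.2,-25.9,-11.5,0]]

```text
time: 4.9
eef_pos: [0.5991, 0.2038, 0.3007]
tool_rot: [3.14, 0.0, 0.008]
force: [0.0, 0.5, -1.3]
opening: 0.336
```

Run:
```python
from g import *
s=st(); f=grab('wrist','w5'); s=st()
cv2.imwrite('pics/w5z.png',cv2.resize(f['color'][100:330,220:420,::-1],None,fx=2.6,fy=2.6,interpolation=cv2.INTER_CUBIC))
```

```text
t 4.9 p [0.5991 0.2038 0.3007] rpy [3.1403e+00 2.0000e-04 7.8000e-03] F [ 0.   0.5 -1.3] T [0.02 0.   0.03] op 0.336
t 4.95 p [0.5991 0.204  0.3008] rpy [ 3.1405e+00 -1.0000e-04  8.0000e-03] F [-0.3 -0.3 -0.4] T [-0.05  0.07 -0.03] op 0.339
```

View pics/w5.png

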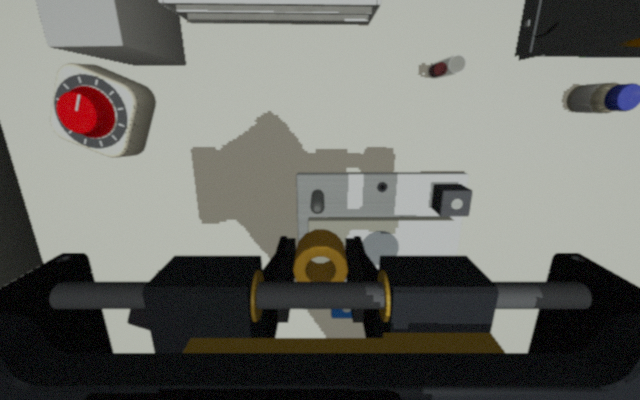

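View pics/w5z.png

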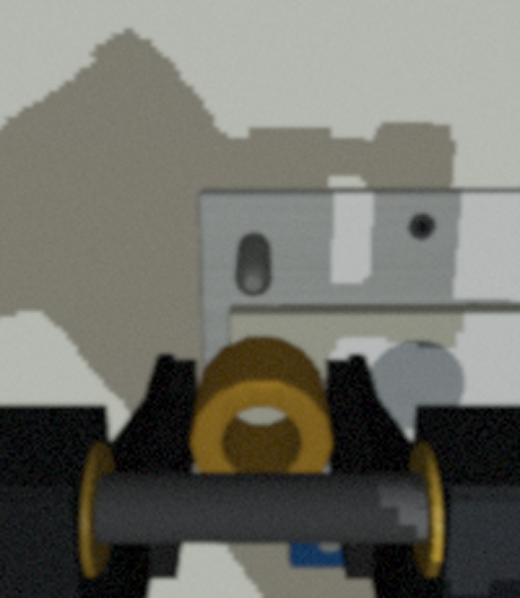

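```bash
cat >> g.py <<'E'
def ring(x,y,z,rad):
    a=np.linspace(0,2*np.pi,40,endpoint=False); return np.c_[x+rad*np.cos(a),y+rad*np.sin(a),np.full(40,z)]
def hullmask(f,P,S=8):
    h=cv2.convexHull(proj(f,P).astype(np.float32)); m=np.zeros((400*S,640*S),np.uint8)
    cv2.fillConvexPoly(m,np.round((h+.5)*S).astype(np.int32),1); return cv2.resize(m.astype(np.float32),(640,400),interpolation=cv2.INTER_AREA)
E
python3 - <<'E'
from g import *
f=dict(np.load('pics/w5.npz')); im=f['color'].astype(int); c=cloud(f)
from scipy.optimize import minimize
g=im.sum(2)
print(g[185:222,317]); print(g[208,305:330])
sub=np.s_[180:222,306:330]
m=np.zeros((400,640),np.float32); m[sub]=(g[sub]<330); 
n,l,stt,cen=cv2.connectedComponentsWithStats(m.astype(np.uint8)); k=1+np.argmax(stt[1:,4]); print(stt[k],cen[k]); m=(l==k).astype(np.float32)
def P(x,y): return np.vstack([ring(x,y,.01,.006),ring(x,y,.045,.006),ring(x,y,.05,.0025)])
def cost(p): return ((hullmask(f,P(*(p/1000)),4)-m)[sub]**2).sum()
b=minimize(cost,[604,203],method='Nelder-Mead',options=dict(initial_simplex=[[604,203],[607,203],[604,206]],xatol=.1,maxiter=60)); print(b.x,b.fun,m.sum())
# sleeve
s_z=.3008-.1857+.024
q=c[230:284,285:355].reshape(-1,3); col=im[230:284,285:355].reshape(-1,3)
k=(col[:,0]>col[:,2]*1.8)&(abs(q[:,2]-s_z)<.006); q=q[k]; print(len(q),s_z,np.median(q,0),q.min(0),q.max(0))
h=cv2.minEnclosingCircle(q[:,:2].astype(np.float32)*1000);print(h)
E
```

```text
[408 399 405 383 301 206 168 163 157 169 170 168 181 179 185 185 192 212
 216 241 252 283 301 310 312 302 281 228 272 367 403 375 303 254 258 310
 380]
[408 397 406 399 382 327 226 198 226 266 305 308 310 306 296 257 207 197
 230 313 384 396 401 403 398]
[310 189  15  25 313] [317.1884984  201.39616613]
[602.91985374 205.54804342] 5.7421875 313.0
1500 0.1391 [0.60447506 0.20323174 0.13915929] [0.5901432  0.1851872  0.13311182] [0.61409371 0.22198113 0.14506196]
((604.6897583007812, 203.52853393554688), 18.838481903076172)
```

Run:
```python
from g import *
from scipy.optimize import minimize
for nm,tz in(('w5',.3008),('w4',.1857)):
    f=dict(np.load(f'pics/{nm}.npz')); im=f['color'].astype(int)
    sub=np.s_[222:258,285:358]
    org=(im[...,0]>im[...,2]*1.6)&(im[...,0]>40)
    m=np.zeros((400,640),np.float32); m[sub]=org[sub]
    z0=tz-.1857
    def P(x,y): return np.vstack([ring(x,y,z0,.015),ring(x,y,z0+.024,.015)])
    i=[603,203] if nm=='w5' else [530,-54]
    def cost(p): return ((hullmask(f,P(*(p/1000)),4)-m)[sub]**2).sum()
    b=minimize(cost,i,method='Nelder-Mead',options=dict(initial_simplex=[i,[i[0]+4,i[1]],[i[0],i[1]+4]],xatol=.1,maxiter=60)); print(nm,b.x,b.fun,m.sum())
```

```text
w5 [596.99121511 203.20254159] 33.609375 1102.0
w4 [527.61884008 -54.64735237] 25.0625 1123.0
```

Run:
```python
from g import *
from scipy.optimize import minimize
for nm,cam in(('w2','w'),('w3','w'),('top0','t'),('side0','s')):
    f=dict(np.load(f'pics/{nm}.npz')); im=f['color'].astype(int)
    P=lambda x,y:np.vstack([ring(x,y,0,.015),ring(x,y,.024,.015)])
    c0=proj(f,np.array([.5305,-.053,.012])).astype(int)
    w=50 if nm=='w3' else 25
    sub=np.s_[c0[1]-w:min(c0[1]+w,281),c0[0]-w:c0[0]+w]
    hsv=cv2.cvtColor(f['color'],cv2.COLOR_RGB2HSV)
    org=(hsv[...,0]>8)&(hsv[...,0]<35)&(hsv[...,1]>110)
    m=np.zeros((400,640),np.uint8); m[sub]=org[sub]; m=cv2.morphologyEx(m,cv2.MORPH_OPEN,np.ones((2,2)))
    cs,_=cv2.findContours(m,cv2.RETR_EXTERNAL,cv2.CHAIN_APPROX_NONE); k=max(cs,key=cv2.contourArea); mm=np.zeros_like(m); cv2.drawContours(mm,[k],-1,1,-1); mm=mm.astype(np.float32)
    def cost(p): return ((hullmask(f,P(*(p/1000)),4)-mm)[sub]**2).sum()
    i=[530,-53]
    b=minimize(cost,i,method='Nelder-Mead',options=dict(initial_simplex=[i,[i[0]+4,i[1]],[i[0],i[1]+4]],xatol=.1,maxiter=60)); print(nm,b.x.round(2),b.fun,mm.sum())
# post in side and top
for nm,box in(('top0',(297,168,312,186)),('side0',(335,176,360,206))):
    f=dict(np.load(f'pics/{nm}.npz')); g=f['color'].astype(int).sum(2)
    sub=np.s_[box[1]:box[3],box[0]:box[2]]
    m=np.zeros((400,640),np.uint8); m[sub]=g[sub]<380
    n,l,stt,cen=cv2.connectedComponentsWithStats(m); k=1+np.argmax(stt[1:,4]); m=(l==k).astype(np.float32); print(stt[k])
    P=lambda x,y:np.vstack([ring(x,y,.01,.006),ring(x,y,.045,.006),ring(x,y,.05,.0025)])
    def cost(p): return ((hullmask(f,P(*(p/1000)),4)-m)[sub]**2).sum()
    i=[603,205]
    b=minimize(cost,i,method='Nelder-Mead',options=dict(initial_simplex=[i,[i[0]+4,i[1]],[i[0],i[1]+4]],xatol=.1,maxiter=60)); print(nm,'post',b.x.round(2),b.fun,m.sum())
```

```text
w2 [527.84 -55.27] 121.01171875 758.0
w3 [526.81 -54.47] 91.96484375 2249.0
top0 [527.71 -52.17] 25.37109375 128.0Traceback (most recent call last):
  File "<stdin>", line 12, in <module>
ValueError: max() iterable argument is empty
```

Request:
servo_tool:
  rows:
    - [[0.15,0.3,-0.1,3,0],[0.15,0.6,-0.2,5,0],[0.15,0.6,-0.2,5,0],[0.15,0.6,-0.2,5,0]]

```text
time: 5.45
eef_pos: [0.6054, 0.2075, 0.2514]
tool_rot: [-3.141, -0.001, 0.01]
force: [0.8, 0.5, -0.2]
opening: 0.334
```

Run:
```python
from g import *
s=st(); f=grab('wrist','w6'); d=grab('side','s6'); s=st()
a=cv2.resize(f['color'][130:330,240:410,::-1],None,fx=2.3,fy=2.3,interpolation=cv2.INTER_CUBIC)
p=proj(d,np.array([.603,.205,.06])).astype(int); print(p)
b=cv2.resize(d['color'][p[1]-40:p[1]+40,p[0]-40:p[0]+40,::-1],(400,460),interpolation=cv2.INTER_CUBIC)
cv2.imwrite('pics/c6.png',np.hstack([a,b]))
```

```text
t 5.45 p [0.6054 0.2075 0.2514] rpy [-3.1413e+00 -7.0000e-04  9.7000e-03] F [ 0.8  0.5 -0.2] T [ 0.06  0.04 -0.02] op 0.334
t 5.55 p [0.6055 0.2078 0.2519] rpy [-3.1411e+00 -1.6000e-03  9.9000e-03] F [-0.1  0.5  0.6] T [ 0.02 -0.   -0.  ] op 0.335
[346 179]
```

View pics/c6.png

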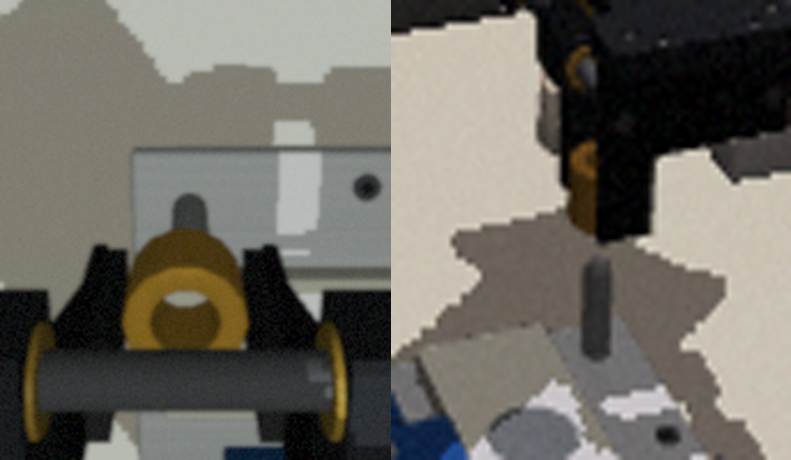

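Run:
```python
from g import *
from scipy.optimize import minimize
f=dict(np.load('pics/w6.npz')); im=f['color'].astype(int); g=im.sum(2)
tz=.2517;z0=tz-.1857
org=(im[...,0]>im[...,2]*1.6)&(im[...,0]>40)
sub=np.s_[222:262,290:358]
m=np.zeros((400,640),np.float32); m[sub]=org[sub]
def fit(P,m,sub,i):
    cost=lambda p:((hullmask(f,P(*(p/1000)),4)-m)[sub]**2).sum()
    b=minimize(cost,i,method='Nelder-Mead',options=dict(initial_simplex=[i,[i[0]+3,i[1]],[i[0],i[1]+3]],xatol=.05,maxiter=60)); print(b.x.round(2),b.fun,m[sub].sum())
for zz in(0,):fit(lambda x,y:np.vstack([ring(x,y,z0,.015),ring(x,y,z0+.024,.015)]),m,sub,[603,207])
sub=np.s_[205:228,308:338]
print(g[205:228,322]); print(g[222,310:336])
m=np.zeros((400,640),np.float32); m[sub]=(g[sub]<320)
fit(lambda x,y:np.vstack([ring(x,y,.01,.006),ring(x,y,.045,.006)]),m,sub,[603,206])
d=dict(np.load('pics/s6.npz')); f=d
# side: project candidate post
for p in([.603,.206],): print(proj(d,np.array([[*p,.01],[*p,.05]])))
```

```text
[603.54 207.18] 110.46484375 1258.0
[410 411 409 413 409 411 406 405 370 244 172 172 171 172 175 178 188 176
 185 183 183 172 183]
[408 409 408 393 336 236 173 169 161 183 182 189 176 178 176 178 170 166
 173 234 333 384 407 396 412 406]
[602.61 205.64] 3.14453125 196.0
[[346.02185026 199.31089364]
 [346.61801551 183.14675762]]
```

Request:
servo_tool:
  rows:
    - [[0.15,-0.1,0.15,0.8,0],[0.15,-0.1,0.15,1.2,0],[0.15,-0.1,0.15,1.7,0],[0.15,-0.1,0.15,2.2,0],[0.15,-0.1,0.15,2.7,0],[0.15,-0.1,0.15,3.2,0],[0.15,-0.1,0.15,3.2,0]]

```text
time: 6.42
eef_pos: [0.604, 0.2059, 0.2181]
tool_rot: [3.141, 0.001, 0.01]
force: [-0.6, -0.0, 0.0]
opening: 0.336
```

```bash
cat > lk.py <<'E'
from g import *
tag=sys.argv[1]
s=st(); f=grab('wrist','w'+tag); d=grab('side','s'+tag); s=st()
a=cv2.resize(f['color'][130:330,240:410,::-1],None,fx=2.3,fy=2.3,interpolation=cv2.INTER_CUBIC)
b=cv2.resize(d['color'][139:219,306:386,::-1],(400,460),interpolation=cv2.INTER_CUBIC)
cv2.imwrite(f'pics/c{tag}.png',np.hstack([a,b]))
E
python3 lk.py 7
```

```text
t 6.42 p [0.604  0.2059 0.2181] rpy [3.1413e+00 1.0000e-03 9.8000e-03] F [-0.6 -0.   0. ] T [ 0.04  0.03 -0.09] op 0.336
t 6.53 p [0.6042 0.206  0.2187] rpy [ 3.1416 -0.      0.0098] F [-0.2 -0.6 -0.3] T [ 0.05  0.   -0.02] op 0.341
```

View pics/c7.png

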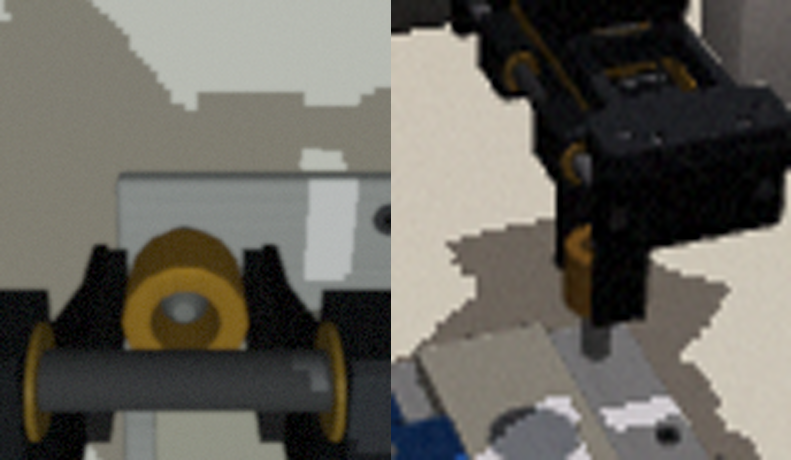

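The post tip shows inside the bore at zoomed (185,310), and the force is near zero. Lowering on.

Request:
servo_tool:
  rows:
    - [[0.15,0,0,0.7,0],[0.15,0,0,1.4,0],[0.15,0,0,1.9,0],[0.15,0,0,2.15,0],[0.15,0,0,2.3,0],[0.15,0,0,2.3,0],[0.15,0,0,2.3,0]]

```text
time: 7.4
eef_pos: [0.6043, 0.206, 0.1958]
tool_rot: [-3.142, -0.0, 0.01]
force: [0.1, -0.3, -0.2]
opening: 0.335
```

```bash
python3 lk.py 8
```

```text
t 7.4 p [0.6043 0.206  0.1958] rpy [-3.1416e+00 -4.0000e-04  9.8000e-03] F [ 0.1 -0.3 -0.2] T [ 0.04 -0.   -0.01] op 0.335
t 7.5 p [0.6042 0.206  0.1958] rpy [ 3.1416e+00 -2.0000e-04  9.9000e-03] F [-0.1  0.2 -0.4] T [0.07 0.03 0.03] op 0.337
```

View pics/c8.png

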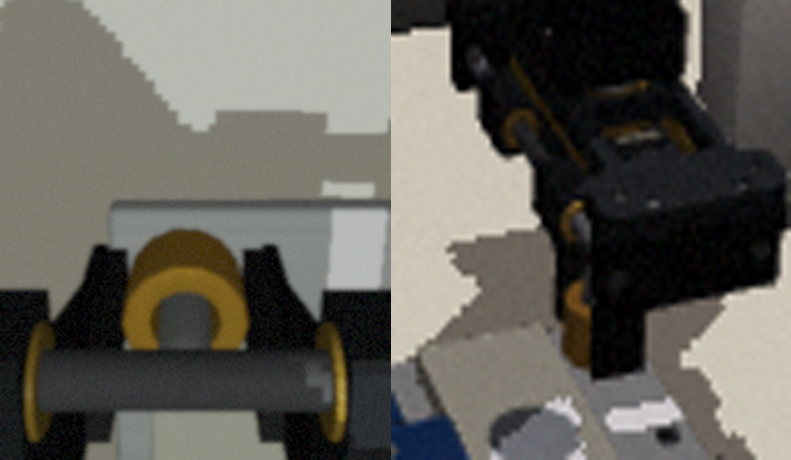

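Request:
servo_tool:
  rows:
    - [[0.7,0,0,0,0],[0.7,0,0,0,0],[0.7,0,0,0,0],[0.7,0,0,0,0],[0.7,0,0,-3,0],[0.7,0,0,-8,0],[0.7,0,0,-12,0],[0.7,0,0,-12,0]]

```text
time: 8.5
eef_pos: [0.6052, 0.2069, 0.32]
tool_rot: [-3.14, -0.007, 0.01]
force: [0.3, -0.1, -0.1]
opening: 0.705
```

Run:
```python
from g import *
s=st(); f=grab('wrist','w9'); d=grab('side','s9'); s=st()
cv2.imwrite('pics/c9.png',np.hstack([cv2.resize(f['color'][130:330,240:500,::-1],(500,460)),cv2.resize(d['color'][139:239,286:386,::-1],(300,460),interpolation=cv2.INTER_CUBIC)]))
```

```text
t 8.5 p [0.6052 0.2069 0.32  ] rpy [-3.1397 -0.0072  0.0098] F [ 0.3 -0.1 -0.1] T [ 0.05  0.05 -0.01] op 0.705
t 8.6 p [0.6041 0.2059 0.3157] rpy [ 3.1412e+00 -4.0000e-04  9.8000e-03] F [-0.6 -1.  -1. ] T [ 0.07  0.01 -0.01] op 0.698
```

View pics/c9.png

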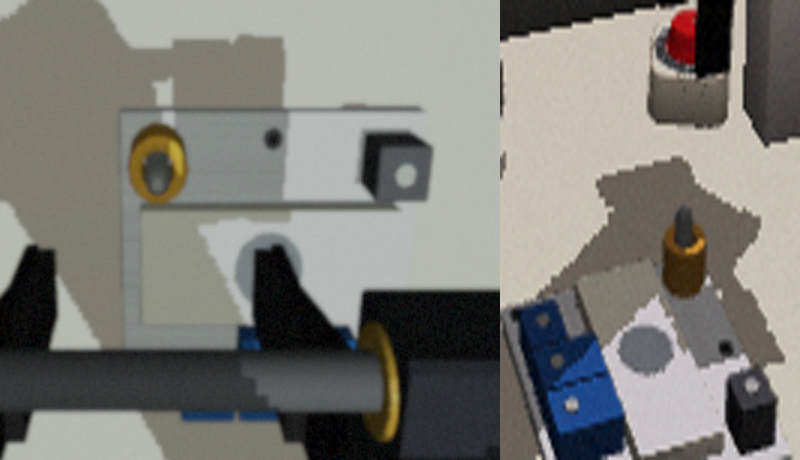

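Run:
```python
from g import *
s=st(); print(np.round(s['qpos'],3))
```

```text
t 8.6 p [0.6041 0.2059 0.3157] rpy [ 3.1412e+00 -4.0000e-04  9.8000e-03] F [-0.6 -1.  -1. ] T [ 0.07  0.01 -0.01] op 0.698
[ 0.152  0.431 -0.671  1.574  0.28   1.234 -2.129]
```

Request:
servo_tool:
  rows:
    - [[0.7,-0.8,-1.3,0,0.16],[0.7,-1.6,-2.6,0,0.33],[0.7,-2.5,-3.9,0,0.5],[0.7,-3.3,-5.2,0,0.67],[0.7,-4.1,-6.5,0,0.84],[0.7,-5,-7.8,0,1.01],[0.7,-5.8,-9.1,0,1.18],[0.7,-6.6,-10.4,0,1.35],[0.7,-7.5,-11.7,0,1.52],[0.7,-8.3,-13,0,1.69],[0.7,-9.1,-14.3,0,1.86],[0.7,-9.8,-15.5,0,1.947]]

```text
time: 10.1
eef_pos: [0.5559, 0.2791, 0.2446]
tool_rot: [3.065, 0.168, -1.259]
force: [0.1, -0.8, -0.6]
opening: 0.7
```

Request:
servo_tool:
  rows:
    - [[0.7,0,0,0,0],[0.7,0,0,0,0],[0.7,0,0,0,0]]

```text
time: 10.48
eef_pos: [0.5572, 0.279, 0.2488]
tool_rot: [3.069, 0.17, -1.257]
force: [0.1, 0.2, 0.2]
opening: 0.701
```

Run:
```python
from g import *
f=grab('wrist','w10');s=st(); print(np.round(s['qpos'],3))
cv2.imwrite('pics/w10z.png',cv2.resize(f['color'][120:280,220:420,::-1],None,fx=3.5,fy=3.5,interpolation=cv2.INTER_CUBIC))
```

```text
t 10.53 p [0.5572 0.279  0.2488] rpy [ 3.0692  0.1702 -1.2569] F [0.3 0.2 0.2] T [ 0.   -0.13 -0.01] op 0.697
[-1.324  0.761  1.241  1.704 -0.887  1.384 -2.691]
```

View pics/w10.png

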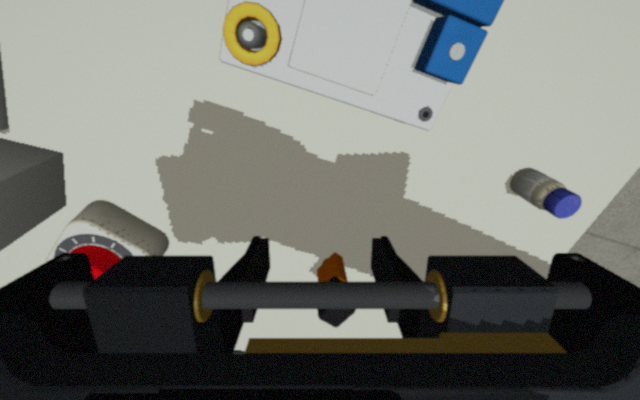

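View pics/w10z.png

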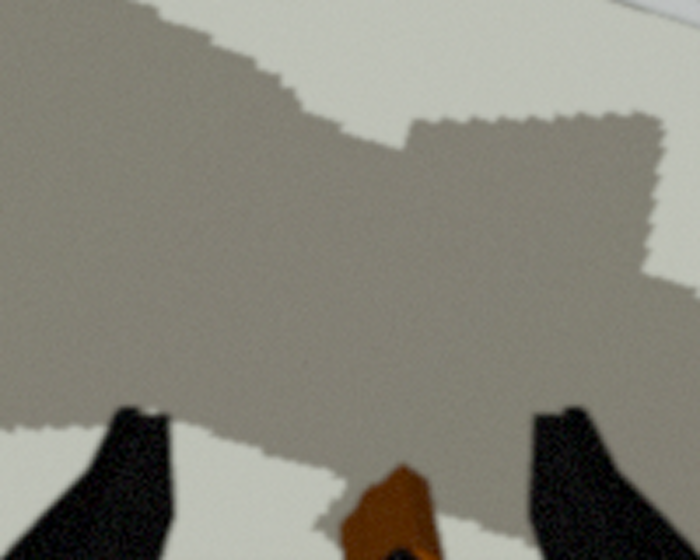

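That twist went the wrong way. Joint 7 ran to its limit, so the tool stopped short and tilted, with nothing touched. I'll back off and see how the command is referenced.

Request:
servo_tool:
  rows:
    - [[0.7,0,0,-2,-0.17],[0.7,0,0,-4,-0.3],[0.7,0,0,-4,-0.3]]

```text
time: 10.9
eef_pos: [0.5627, 0.2725, 0.2894]
tool_rot: [3.126, 0.184, -0.955]
force: [-0.7, 0.0, 0.1]
opening: 0.706
```

Run:
```python
from g import *
s=st(); print(np.round(s['qpos'],3))
```

```text
t 10.9 p [0.5627 0.2725 0.2894] rpy [ 3.1258  0.1841 -0.9548] F [-0.7  0.   0.1] T [-0.1  -0.12  0.07] op 0.706
[-1.307  0.684  1.228  1.664 -0.806  1.412 -2.441]
```

```bash
cat > fk.py <<'E'
import numpy as np
from scipy.spatial.transform import Rotation as R
from scipy.optimize import least_squares
import itertools
DH=[(0,0,.267),(-np.pi/2,0,0),(np.pi/2,0,.293),(np.pi/2,.0525,0),(np.pi/2,.0775,.3425),(np.pi/2,0,0),(-np.pi/2,.076,.097)]
def fk(q,sg,off,base=np.eye(4)):
    T=base.copy()
    for (al,a,d),qi,s,o in zip(DH,q,sg,off):
        t=s*qi+o; c,sn=np.cos(t),np.sin(t); ca,sa=np.cos(al),np.sin(al)
        T=T@np.array([[c,-sn,0,a],[sn*ca,c*ca,-sa,-sa*d],[sn*sa,c*sa,ca,ca*d],[0,0,0,1]])
    return T
S=[([1.226,.321,-.07,1.45,.023,1.371,-.057],[.2282,-.6084,.4037],[-3.1397,0,.3588]),
([0.152,.431,-.671,1.574,.28,1.234,-2.129],[.6041,.2059,.3157],[3.1412,-.0004,.0098]),
([-1.324,.761,1.241,1.704,-.887,1.384,-2.691],[.5572,.279,.2488],[3.0692,.1702,-1.2569]),
([-1.307,.684,1.228,1.664,-.806,1.412,-2.441],[.5627,.2725,.2894],[3.1258,.1841,-.9548])]
E
python3 - <<'E'
from fk import *
def res(p,sg):
    o=[]
    for q,x,e in S:
        T=fk(q,sg,p[:7]); T[2,3]+=p[7]
        o+=list((T[:3,3]-x)*3); o+=list((R.from_matrix(T[:3,:3]).inv()*R.from_euler('xyz',e)).as_rotvec())
    return np.array(o)
best=[]
rng=np.random.default_rng(0)
for sg in itertools.product([1,-1],repeat=7):
    for k in range(3):
        off=rng.choice([0,np.pi/2,-np.pi/2,np.pi],7)*(k>0)
        b=least_squares(res,np.r_[off,0],args=(sg,),max_nfev=60); best.append((b.cost,sg,b.x))
best.sort(key=lambda t:t[0])
for c,s,x in best[:5]: print(c,s,x.round(3))
E
```

```text
0.06781669137295632 (-1, 1, 1, -1, 1, 1, -1) [-0.309  1.805  2.679  3.254 -2.587  0.69  -1.296  0.238]
0.08539374222274955 (-1, 1, 1, 1, 1, -1, -1) [-3.225  3.337  6.257 -0.026 -3.023 -2.931 -1.519  0.26 ]
0.08729083760538252 (-1, 1, 1, 1, 1, 1, -1) [-3.29   3.342 -0.117  6.27   3.292  0.669  4.787  0.253]
0.1313162480196604 (-1, -1, 1, -1, 1, -1, -1) [ 2.896 -1.818 -0.375  3.284  3.656  3.367 -1.32   0.25 ]
0.1313162480426447 (-1, -1, 1, -1, 1, -1, -1) [ 2.896  4.465 -0.375  3.284  3.656  3.367 -1.32   0.25 ]
```

```bash
cat > fk2.py <<'E'
from fk import S,R,np,least_squares,itertools
def rots(q,sg):
    return [R.from_euler('z' if i%2==0 else 'y',sg[i]*q[i]) for i in range(7)]
def ori(q,sg):
    M=R.identity()
    for r_ in rots(q,sg): M=M*r_
    return M
E
python3 - <<'E'
from fk2 import *
out=[]
for so in itertools.product([1,-1],repeat=4):
  for se in ([1,1,1],[-1,-1,-1],[1,-1,1],[1,1,-1],[1,-1,-1]):
    sg=[so[0],se[0],so[1],se[1],so[2],se[2],so[3]]
    # base yaw c0 and tool const
    def res(p):
        return np.concatenate([(R.from_euler('z',p[0])*ori(q,sg)*R.from_rotvec(p[1:])*R.from_euler('xyz',e).inv()).as_rotvec() for q,x,e in S])
    b=min((least_squares(res,[c,0,0,d],max_nfev=80) for c in(0,2) for d in(0,2,-2)),key=lambda b:b.cost); out.append((b.cost,sg,b.x))
out.sort(key=lambda t:t[0])
for c,s,x in out[:6]: print(c,s,x.round(3))
E
```

```text
1.9047069813339567e-06 [-1, -1, -1, -1, -1, -1, -1] [-3.133e+00  1.000e-03 -1.000e-03 -1.563e+00]
1.904706981334022e-06 [-1, 1, -1, 1, -1, 1, -1] [8.000e-03 1.000e-03 1.000e-03 1.579e+00]
0.031560625482612424 [-1, 1, -1, -1, 1, 1, 1] [ 0.183 -2.569 -1.961 -0.115]
0.23874360508648884 [-1, 1, -1, 1, -1, -1, 1] [-1.073 -0.766 -2.871 -0.417]
0.35126397340392257 [-1, 1, -1, -1, 1, -1, -1] [-1.376 -0.298 -0.04   0.3  ]
1.226131329659208 [-1, 1, -1, 1, -1, 1, 1] [-0.099 -0.009  0.001  0.419]
```

Run:
```python
from fk2 import *
sg=[-1,1,-1,1,-1,1,-1]
def rows(q,cols):
    M=R.identity(); fr=[M]
    for r_ in rots(q,sg): M=M*r_; fr.append(M)
    return np.stack([fr[k].as_matrix()[:,a] for k,a in cols],1)
for cols in ([(0,2),(2,2),(4,2),(6,2)],[(0,2),(2,2),(2,0),(4,2),(4,0),(6,2),(6,0)],[(0,2),(2,2),(3,0),(4,2),(4,0),(6,2),(6,0)],[(0,2),(2,1),(2,2),(3,0),(4,1),(4,2),(4,0),(6,1),(6,2),(6,0)]):
    A=np.vstack([rows(q,cols) for q,x,e in S]); b=np.concatenate([x for q,x,e in S])
    t,rr,rk,sv=np.linalg.lstsq(A,b,rcond=None); print(cols,t.round(4),'res',np.abs(A@t-b).max().round(4),rk)
```

```text
[(0, 2), (2, 2), (4, 2), (6, 2)] [ 0.0008  0.4968  0.4971 -0.0373] res 0.0216 4
[(0, 2), (2, 2), (2, 0), (4, 2), (4, 0), (6, 2), (6, 0)] [-0.122   0.5652  0.0137  0.6071  0.0608 -0.1845  0.1222] res 0.0238 7
[(0, 2), (2, 2), (3, 0), (4, 2), (4, 0), (6, 2), (6, 0)] [-0.2245  0.6587  0.0586  0.5282  0.128  -0.2528  0.1043] res 0.024 7
[(0, 2), (2, 1), (2, 2), (3, 0), (4, 1), (4, 2), (4, 0), (6, 1), (6, 2), (6, 0)] [ 2.527e-01 -1.570e-02  4.663e-01  1.080e-02 -8.900e-03  5.070e-01
 -1.000e-04 -1.900e-03  1.875e-01  4.200e-03] res 0.0 10
```

```bash
cat > sim.py <<'E'
from fk2 import *
sg=[-1,1,-1,1,-1,1,-1]
cols=[(0,2),(2,1),(2,2),(3,0),(4,1),(4,2),(4,0),(6,1),(6,2),(6,0)]
def frames(q):
    M=np.eye(3); fr=[M]
    for r_ in rots(q,sg): M=M@r_.as_matrix(); fr.append(M)
    return fr
def rows(q): 
    fr=frames(q); return np.stack([fr[k][:,a] for k,a in cols],1)
A=np.vstack([rows(q) for q,x,e in S]); b=np.concatenate([x for q,x,e in S]); t=np.linalg.lstsq(A,b,rcond=None)[0]
RT=R.from_euler('z',np.pi/2).as_matrix()
def FK(q): 
    return rows(q)@t, frames(q)[7]@RT
lo=np.array([-2.86,-.3,-1.38,.06,-1.56,.09,-2.69]);hi=np.array([2.86,2.09,1.24,2.45,4.7,2.05,2.69])
vm=.7*np.array([2.57,2.57,3.14,3.14,3.14,3.14,3.14])*.125
def jac(q):
    p0,R0=FK(q); J=np.zeros((6,7))
    for i in range(7):
        d=q.copy(); d[i]+=1e-5; p,Rm=FK(d); J[:3,i]=(p-p0)/1e-5; J[3:,i]=R.from_matrix(Rm@R0.T).as_rotvec()/1e-5
    return J
def solve(q0,p,Rm,lam=.02,it=40,wr=1.0,clip=True,active=False):
    q=q0.copy()
    for _ in range(it):
        pc,Rc=FK(q); e=np.r_[p-pc,wr*R.from_matrix(Rm@Rc.T).as_rotvec()]
        if np.linalg.norm(e)<1e-5: break
        J=jac(q); J[3:]*=wr
        if active:
            free=np.ones(7,bool)
            for _k in range(4):
                Jf=J[:,free]; dq=np.zeros(7); dq[free]=Jf.T@np.linalg.solve(Jf@Jf.T+lam**2*np.eye(6),e)
                bad=free&(((q+dq)>hi+1e-9)|((q+dq)<lo-1e-9))
                if not bad.any(): break
                free&=~bad
        else: dq=J.T@np.linalg.solve(J@J.T+lam**2*np.eye(6),e)
        dq*=min(1,.3/np.abs(dq).max()+1e-12) if np.abs(dq).max()>0 else 1
        q=np.clip(q+dq,lo,hi)
    return q
def servo(q0,rws,**kw):
    p0,R0=FK(q0); q=q0.copy()
    pc,Rc=p0,R0
    for _,x,y,z,tw in rws:
        pt=p0+R0@np.array([x,y,z])/100; Rt=R0@R.from_euler('z',tw).as_matrix()
        # limit step from current commanded
        d=pt-pc; n=np.linalg.norm(d); d=d*min(1,.0625/n) if n>0 else d
        w=R.from_matrix(Rt@Rc.T).as_rotvec(); m=np.linalg.norm(w); w=w*min(1,np.radians(10.7)/m) if m>0 else w
        qn=solve(q,pc+d,R.from_rotvec(w).as_matrix()@Rc,**kw)
        dq=qn-q; s=max(1,(np.abs(dq)/vm).max()); q=q+dq/s
        pc,Rc=FK(q)
    return q
E
python3 - <<'E'
from sim import *
print(t.round(4))
q=np.array(S[1][0])
rw=[[.7,-0.8,-1.3,0,.16],[.7,-1.6,-2.6,0,.33],[.7,-2.5,-3.9,0,.5],[.7,-3.3,-5.2,0,.67],[.7,-4.1,-6.5,0,.84],[.7,-5,-7.8,0,1.01],[.7,-5.8,-9.1,0,1.18],[.7,-6.6,-10.4,0,1.35],[.7,-7.5,-11.7,0,1.52],[.7,-8.3,-13,0,1.69],[.7,-9.1,-14.3,0,1.86],[.7,-9.8,-15.5,0,1.947]]
print('true',S[2])
for kw in (dict(),dict(lam=.1),dict(active=True),dict(active=True,lam=.1),dict(wr=.3),dict(wr=.3,active=True),dict(it=1,lam=.05),dict(it=3,lam=.05)):
    qq=servo(q,rw,**kw); p,Rm=FK(qq); print(kw,qq.round(2),p.round(3),R.from_matrix(Rm).as_euler('xyz').round(3))
E
```

```text
[ 2.527e-01 -1.570e-02  4.663e-01  1.080e-02 -8.900e-03  5.070e-01
 -1.000e-04 -1.900e-03  1.875e-01  4.200e-03]
true ([-1.324, 0.761, 1.241, 1.704, -0.887, 1.384, -2.691], [0.5572, 0.279, 0.2488], [3.0692, 0.1702, -1.2569])
{} [-1.54  0.72  1.24  1.63 -0.73  1.48 -2.69] [0.484 0.387 0.292] [ 3.     0.099 -0.949]
{'lam': 0.1} [-1.54  0.72  1.24  1.63 -0.73  1.48 -2.69] [0.486 0.386 0.291] [ 3.002  0.099 -0.955]
{'active': True} [-0.8   0.62  0.74  1.79 -0.65  0.99 -2.67] [0.602 0.137 0.143] [ 3.139  0.131 -1.333]
{'active': True, 'lam': 0.1} [-1.08  0.73  1.01  1.76 -0.78  1.13 -2.69] [0.591 0.193 0.167] [ 3.103  0.095 -1.336]
{'wr': 0.3} [-1.54  0.72  1.24  1.63 -0.73  1.48 -2.69] [0.484 0.387 0.292] [ 3.    0.1  -0.95]
{'wr': 0.3, 'active': True} [-1.12  0.41  0.73  1.7  -0.64  1.22 -2.68] [0.52  0.345 0.297] [-3.079  0.319 -0.921]
{'it': 1, 'lam': 0.05} [-0.33  0.34 -0.4   1.63  0.14  1.2  -2.69] [0.505 0.359 0.316] [-3.14e+00 -1.00e-03 -3.54e-01]
{'it': 3, 'lam': 0.05} [-0.72  0.31  0.08  1.65 -0.03  1.18 -2.69] [0.505 0.359 0.316] [-3.14e+00 -1.00e-03 -4.77e-01]
```

```bash
cat > srch.py <<'E'
from sim import *
def lean(q): return FK(q)[1][:2,2]
def goto(q,P,yawrate=None,n=10,tw=0,**kw):
    p0,R0=FK(q); d=R0.T@(np.array(P)-p0)*100
    return servo(q,[[.7,*(d*k/n),tw*k/n] for k in range(1,n+1)],**kw)
q0=np.array(S[3][0]); print('lean now',lean(q0).round(3))
for kw in(dict(it=10),dict(it=10,lam=.1)):
  q=goto(q0,[.55,.1,.40],tw=-1.3,**kw); print('mid',q.round(2),FK(q)[0].round(3),lean(q).round(3))
  for az in(-1.3,-.95,-.6):
    qa=goto(q,[.62*np.cos(az),.62*np.sin(az),.40],n=12,**kw)
    qa=goto(qa,[.62*np.cos(az),.62*np.sin(az),.40],n=4,**kw)
    print(az,'pre',qa.round(2),lean(qa).round(3))
    for r_ in(.85,.95,1.05,1.15):
        qb=goto(qa,[r_*np.cos(az),r_*np.sin(az),.40],n=10,**kw)
        print('   ',r_,qb.round(2),FK(qb)[0].round(3),lean(qb).round(3))
E
python3 srch.py
```

```text
lean now [-0.118  0.141]
mid [-1.13  0.3   1.15  1.68 -0.41  1.47 -1.13] [0.55 0.1  0.4 ] [-0.118  0.141]
-1.3 pre [ 0.45  0.53  1.12  1.49 -0.35  1.57  0.35] [-0.118  0.141]
    0.85 [ 1.02  1.03  0.91  0.53 -0.65  1.9   0.24] [ 0.227 -0.819  0.4  ] [-0.118  0.141]
    0.95 [ 1.33  1.3   0.99  0.06 -0.95  2.05  0.03] [ 0.153 -0.881  0.316] [-0.071  0.231]
    1.05 [ 1.39  1.34  1.12  0.06 -1.06  2.01  0.1 ] [ 0.101 -0.897  0.285] [-0.073  0.225]
    1.15 [ 1.44  1.37  1.17  0.06 -1.1   1.97  0.14] [ 0.057 -0.909  0.258] [-0.07   0.217]
-0.95 pre [ 0.12  0.53  1.12  1.48 -0.41  1.6   0.03] [-0.118  0.141]
    0.85 [ 0.69  1.04  0.91  0.51 -0.72  1.94 -0.12] [ 0.494 -0.691  0.4  ] [-0.118  0.141]
    0.95 [ 1.    1.31  1.    0.06 -1.03  2.05 -0.33] [ 0.442 -0.777  0.313] [-0.092  0.229]
    1.05 [ 1.06  1.34  1.12  0.06 -1.13  2.02 -0.26] [ 0.397 -0.809  0.282] [-0.096  0.228]
    1.15 [ 1.11  1.37  1.18  0.06 -1.18  1.99 -0.23] [ 0.358 -0.833  0.254] [-0.087  0.232]
-0.6 pre [-0.21  0.53  1.12  1.48 -0.47  1.61 -0.3 ] [-0.118  0.141]
    0.85 [ 0.35  1.03  0.9   0.52 -0.78  1.94 -0.4
[... 1008 characters left out ...]
.9   1.23  0.85  0.06 -0.82  2.05 -0.29] [ 0.512 -0.725  0.373] [-0.111  0.141]
    1.05 [ 0.9   1.25  0.86  0.06 -0.84  2.04 -0.29] [ 0.51  -0.733  0.353] [-0.115  0.147]
    1.15 [ 0.91  1.27  0.87  0.06 -0.85  2.02 -0.28] [ 0.51  -0.739  0.337] [-0.115  0.147]
-0.6 pre [-0.21  0.53  1.12  1.48 -0.47  1.61 -0.3 ] [-0.118  0.141]
    0.85 [ 0.35  1.03  0.9   0.52 -0.78  1.94 -0.47] [ 0.701 -0.48   0.4  ] [-0.118  0.141]
    0.95 [ 0.56  1.23  0.84  0.06 -0.89  2.05 -0.66] [ 0.729 -0.506  0.373] [-0.116  0.148]
    1.05 [ 0.56  1.25  0.86  0.06 -0.91  2.03 -0.65] [ 0.732 -0.513  0.353] [-0.117  0.148]
    1.15 [ 0.57  1.27  0.87  0.06 -0.92  2.01 -0.65] [ 0.734 -0.518  0.337] [-0.117  0.148]
```

```bash
cat > srch2.py <<'E'
from srch import *
import warnings,sys
rng=np.random.default_rng(int(sys.argv[1]))
kws=(dict(it=8),dict(it=8,lam=.1))
res=[]
import time; t0=time.time()
while time.time()-t0<400:
    az=rng.uniform(-1.2,.6); rr=rng.uniform(.45,.7); z=rng.uniform(.35,.55); tw=rng.uniform(-2.6,0)
    P=[rr*np.cos(az),rr*np.sin(az),z]
    D=np.array([rng.uniform(-.3,.2),rng.uniform(-.3,.3),rng.uniform(-.05,.5)]); tw2=rng.choice([0,rng.uniform(-2,2)])
    o=[]
    for kw in kws:
        try:
            qa=goto(q0,P,tw=tw,n=12,**kw); qb=goto(qa,np.array(P)+D,n=10,tw=tw2,**kw); o.append((np.linalg.norm(lean(qb)),lean(qb),FK(qb)[0]))
        except Exception as e: o.append((9,0,0))
    res.append((max(a[0] for a in o),P,tw,D,tw2,o))
res.sort(key=lambda a:a[0])
print(len(res))
for a in res[:6]: print(round(a[0],3),np.round(a[1],3),round(a[2],2),a[3].round(3),round(a[4],2),[(x[1].round(3).tolist(),x[2].round(2).tolist()) for x in a[5]])
E
sed -i '/^for kw/,$d' srch.py
nproc; for i in 1 2 3 4; do OMP_NUM_THREADS=1 timeout 560 python3 srch2.py $i > sr$i.txt 2>&1 & done; wait; cat sr*.txt
```

```text
4
lean now [-0.118  0.141]
284
0.035 [ 0.304 -0.509  0.506] -1.08 [-0.181  0.182  0.233] 0.0 [([-0.017, 0.011], [0.14, -0.35, 0.74]), ([-0.035, 0.007], [0.14, -0.35, 0.73])]
0.047 [ 0.596 -0.039  0.492] -0.07 [-0.051 -0.277  0.222] 0.0 [([0.046, 0.01], [0.58, -0.34, 0.71]), ([0.029, 0.02], [0.57, -0.34, 0.71])]
0.058 [ 0.676 -0.066  0.358] -1.23 [-0.07  -0.263  0.303] 0.0 [([0.004, 0.05], [0.63, -0.35, 0.66]), ([-0.009, 0.057], [0.62, -0.34, 0.66])]
0.059 [ 0.537 -0.067  0.526] -2.19 [-0.291 -0.24   0.238] 0.0 [([0.052, 0.027], [0.28, -0.33, 0.76]), ([0.046, 0.032], [0.28, -0.33, 0.76])]
0.062 [ 0.461 -0.471  0.49 ] -2.26 [-0.04  -0.26   0.045] -0.75 [([-0.022, 0.058], [0.4, -0.77, 0.48]), ([-0.051, 0.017], [0.42, -0.74, 0.52])]
0.064 [ 0.681 -0.042  0.506] -1.51 [-0.155 -0.206  0.232] -1.08 [([0.046, 0.044], [0.56, -0.27, 0.74]), ([0.031, 0.052], [0.55, -0.26, 0.73])]
lean now [-0.118  0.141]
272
0.038 [ 0.543 -0.418  0.496] -0.74 [-0.017 -0.217  0.073] 0.0 [([0.029, 0.025], [0.52, -0.68, 0.53]), ([-0.006, -0.0], [0.53, -0.64, 0.55])]
0.04 [ 0.256 -0.391  0.513] -1.75 [-0.076  0.053
[... 1722 characters left out ...]
303 -0.512  0.376] -0.07 [-0.266  0.202  0.405] 0.0 [([-0.031, -0.015], [0.09, -0.36, 0.75]), ([-0.035, -0.002], [0.09, -0.36, 0.74])]
0.045 [ 0.555 -0.311  0.528] -2.57 [-0.152  0.057  0.233] 0.59 [([0.026, 0.034], [0.43, -0.27, 0.76]), ([0.017, 0.042], [0.43, -0.27, 0.76])]
0.053 [ 0.279 -0.469  0.424] -1.59 [0.169 0.231 0.314] 0.0 [([-0.008, 0.053], [0.47, -0.25, 0.74]), ([-0.022, 0.046], [0.47, -0.25, 0.73])]
0.063 [ 0.463 -0.354  0.365] -0.92 [-0.199  0.064  0.387] 0.0 [([0.032, 0.054], [0.29, -0.31, 0.75]), ([0.024, 0.057], [0.29, -0.31, 0.75])]
0.066 [ 0.577 -0.056  0.484] -2.29 [ 0.034 -0.211  0.208] -0.14 [([0.046, 0.048], [0.64, -0.28, 0.69]), ([0.026, 0.056], [0.63, -0.28, 0.69])]
```

Run:
```python
from srch import *
print(np.round(FK(q0)[0],4))
for P in([.5,-.35,.45],[.45,-.42,.45],[.53,-.3,.45]):
  for kw in(dict(it=8),dict(it=8,lam=.1)):
    qa=goto(q0,P,tw=-1.25,n=12,**kw); qa=goto(qa,P,n=4,**kw); print(P,qa.round(2),FK(qa)[0].round(3),lean(qa).round(3))
    q=qa
    for z in(.55,.6,.65,.7,.75):
        q=goto(q,[*P[:2],z],n=3,**kw); print('  ',z,q.round(2),FK(q)[0].round(3),lean(q).round(3))
    print('  back',lean(goto(q,[.5,.1,.35],n=12,**kw)).round(3))
p0,R0=FK(q0); print((R0.T@(np.array([.5,-.35,.45])-p0)*100).round(1))
```

```text
lean now [-0.118  0.141]
[0.5627 0.2725 0.2894]
[0.5, -0.35, 0.45] [-0.19  0.45  1.08  1.43 -0.39  1.68 -0.4 ] [ 0.5  -0.35  0.45] [-0.118  0.141]
   0.55 [-0.16  0.43  1.09  1.24 -0.39  1.87 -0.42] [ 0.5  -0.35  0.55] [-0.118  0.141]
   0.6 [-0.11  0.44  1.09  1.13 -0.4   1.97 -0.43] [ 0.5  -0.35  0.6 ] [-0.118  0.141]
   0.65 [-0.04  0.46  1.07  0.99 -0.43  2.05 -0.44] [ 0.504 -0.354  0.649] [-0.099  0.119]
   0.7 [ 0.08  0.45  0.94  0.82 -0.42  2.05 -0.49] [ 0.514 -0.365  0.699] [-0.022  0.041]
   0.75 [ 0.17  0.45  0.85  0.68 -0.41  2.05 -0.53] [ 0.516 -0.365  0.751] [ 0.062 -0.036]
  back [ 0.062 -0.036]
[0.5, -0.35, 0.45] [-0.19  0.45  1.08  1.43 -0.39  1.68 -0.4 ] [ 0.5  -0.35  0.45] [-0.118  0.141]
   0.55 [-0.16  0.43  1.09  1.24 -0.39  1.87 -0.42] [ 0.5  -0.35  0.55] [-0.118  0.141]
   0.6 [-0.11  0.44  1.09  1.13 -0.4   1.97 -0.43] [ 0.5  -0.35  0.6 ] [-0.118  0.141]
   0.65 [-0.04  0.46  1.07  0.99 -0.43  2.05 -0.44] [ 0.503 -0.354  0.648] [-0.1   0.12]
   0.7 [ 0.07  0.45  0.96  0.84 -0.42  2.05 -0.48] [ 0.512 -0.363  0.696] [-0.027  0.047]
   0.75 [ 0.15  0.44  0.86  0.
[... 1681 characters left out ...]
 0.75 [ 0.08  0.44  0.84  0.69 -0.42  2.05 -0.63] [ 0.547 -0.313  0.751] [ 0.075 -0.013]
  back [ 0.075 -0.013]
[0.53, -0.3, 0.45] [-0.29  0.44  1.08  1.44 -0.41  1.67 -0.49] [ 0.53 -0.3   0.45] [-0.118  0.141]
   0.55 [-0.25  0.42  1.09  1.25 -0.4   1.86 -0.52] [ 0.53 -0.3   0.55] [-0.118  0.141]
   0.6 [-0.21  0.43  1.09  1.13 -0.42  1.97 -0.53] [ 0.53 -0.3   0.6 ] [-0.118  0.141]
   0.65 [-0.14  0.45  1.07  1.   -0.44  2.05 -0.54] [ 0.533 -0.303  0.649] [-0.101  0.125]
   0.7 [-0.03  0.45  0.95  0.85 -0.43  2.05 -0.59] [ 0.544 -0.311  0.696] [-0.022  0.059]
   0.75 [ 0.06  0.44  0.86  0.7  -0.42  2.05 -0.63] [ 0.545 -0.312  0.747] [ 0.067 -0.008]
  back [ 0.067 -0.008]
[ 43.4  41.4 -23.8]
```

Run:
```python
from srch import *
p0,R0=FK(q0)
for P in([.56,.22,.42],[.47,-.40,.55]): print((R0.T@(np.array(P)-p0)*100).round(1))
```

```text
lean now [-0.118  0.141]
[  1.7   3.5 -13.5]
[ 43.9  46.9 -34. ]
```

Request:
servo_tool:
  rows:
    - [[0.7,0.8,1.7,-6.5,-0.1],[0.7,1.7,3.5,-12,-0.2],[0.7,5.5,7.5,-14.5,-0.3],[0.7,9.7,11.7,-16.5,-0.42],[0.7,14,16,-18.5,-0.54],[0.7,18,20.5,-20.5,-0.66],[0.7,22.3,25,-22.5,-0.78],[0.7,26.5,29.5,-25,-0.9],[0.7,31,33.5,-27.5,-1.02],[0.7,35,38,-29.5,-1.12],[0.7,39.5,42.5,-31.5,-1.2],[0.7,43.9,46.9,-34,-1.25]]

```text
time: 12.4
eef_pos: [0.474, -0.3793, 0.5442]
tool_rot: [-2.971, 0.076, 0.305]
force: [-0.6, -0.8, -0.3]
opening: 0.701
```

Run:
```python
from g import *
from scipy.spatial.transform import Rotation as R
s=st(); print(np.round(s['qpos'],3)); M=R.from_euler('xyz',s['tool_rot']).as_matrix(); print(M[:,2].round(4))
from sim import FK
p,Rm=FK(np.array(s['qpos'])); print(p.round(4),Rm[:,2].round(4))
for P in([.47,-.40,.65],[.47,-.40,.7]): print((M.T@(np.array(P)-s['eef_pos'])*100).round(2))
```

```text
t 12.4 p [ 0.474  -0.3793  0.5442] rpy [-2.9712  0.0763  0.3049] F [-0.6 -0.8 -0.3] T [-0.11 -0.26  0.03] op 0.701
[-0.123  0.437  1.13   1.268 -0.38   1.855 -0.343]
[-0.1226  0.1392 -0.9826]
[ 0.4726 -0.3803  0.5427] [-0.1226  0.1392 -0.9826]
[ -1.8    0.06 -10.63]
[ -2.19  -0.79 -15.55]
```

Request:
servo_tool:
  rows:
    - [[0.7,-0.9,0,-5,0],[0.7,-1.8,0,-10,0],[0.7,-2,-0.4,-13,0],[0.7,-2.1,-0.6,-14.5,0],[0.7,-2.1,-0.6,-14.5,0],[0.7,-2.1,-0.6,-14.5,0]]

```text
time: 13.15
eef_pos: [0.4621, -0.3907, 0.6746]
tool_rot: [-2.994, 0.058, 0.304]
force: [-0.0, -0.5, -0.2]
opening: 0.699
```

```bash
cat > tl.py <<'E'
from g import *
from scipy.spatial.transform import Rotation as R
s=st(); print(np.round(s['qpos'],3)); M=R.from_euler('xyz',s['tool_rot']).as_matrix(); print('lean',M[:,2].round(4))
from sim import FK,servo
q=np.array(s['qpos']); p0=FK(q)[0]
for dp in([0,0,.005],[0,0,.01],[0,0,.02],[0,0,.03],[0,.02,.01],[0,-.02,.01],[.02,0,.01],[-.02,0,.01]):
    d=M.T@np.array(dp)*100; qq=servo(q,[[.7,*d,0]]*4,it=8,lam=.05); print(dp,d.round(2),FK(qq)[1][:2,2].round(4))
E
python3 tl.py
```

```text
t 13.15 p [ 0.4621 -0.3907  0.6746] rpy [-2.994   0.0578  0.3038] F [-0.  -0.5 -0.2] T [-0.2  -0.14  0.01] op 0.699
[ 0.604  0.32   0.101  0.925 -0.07   2.053 -0.597]
lean [-0.0985  0.1232 -0.9875]
[0, 0, 0.005] [-0.03 -0.07 -0.49] [-0.0872  0.1142]
[0, 0, 0.01] [-0.06 -0.15 -0.99] [-0.0779  0.1069]
[0, 0, 0.02] [-0.12 -0.29 -1.97] [-0.0588  0.0917]
[0, 0, 0.03] [-0.17 -0.44 -2.96] [-0.0388  0.0758]
[0, 0.02, 0.01] [ 0.54 -2.04 -0.74] [-0.0867  0.1144]
[0, -0.02, 0.01] [-0.66  1.75 -1.23] [-0.0682  0.0977]
[0.02, 0, 0.01] [ 1.85  0.43 -1.18] [-0.0665  0.0988]
[-0.02, 0, 0.01] [-1.96 -0.72 -0.79] [-0.0872  0.1138]
```

Request:
servo_tool:
  rows:
    - [[0.7,-0.3,0.4,-2,0],[0.7,-0.6,0.8,-4,0],[0.7,-0.6,0.8,-4,0],[0.7,-0.6,0.8,-4,0]]

```text
time: 13.65
eef_pos: [0.4536, -0.3975, 0.6879]
tool_rot: [-3.02, 0.046, 0.299]
force: [-0.4, 0.8, -0.8]
opening: 0.697
```

```bash
python3 tl.py
```

```text
t 13.65 p [ 0.4536 -0.3975  0.6879] rpy [-3.0201  0.0459  0.2986] F [-0.4  0.8 -0.8] T [-0.1  -0.06  0.04] op 0.697
[ 0.604  0.315  0.125  0.903 -0.071  2.052 -0.578]
lean [-0.0792  0.1024 -0.9916]
[0, 0, 0.005] [-0.02 -0.06 -0.5 ] [-0.0682  0.0933]
[0, 0, 0.01] [-0.05 -0.12 -0.99] [-0.0589  0.0855]
[0, 0, 0.02] [-0.09 -0.24 -1.98] [-0.0396  0.0694]
[0, 0, 0.03] [-0.14 -0.36 -2.97] [-0.0195  0.0526]
[0, 0.02, 0.01] [ 0.54 -2.02 -0.79] [-0.0675  0.0933]
[0, -0.02, 0.01] [-0.63  1.78 -1.2 ] [-0.0492  0.0759]
[0.02, 0, 0.01] [ 1.86  0.45 -1.15] [-0.0475  0.0771]
[-0.02, 0, 0.01] [-1.96 -0.69 -0.83] [-0.0681  0.0927]
```

Request:
servo_tool:
  rows:
    - [[0.7,-0.5,1,-5,0],[0.7,-1,2,-9,0],[0.7,-1,2,-12,0],[0.7,-1,2,-12,0]]

```text
time: 14.15
eef_pos: [0.4293, -0.4029, 0.7277]
tool_rot: [-3.087, 0.005, 0.295]
force: [-0.7, 0.6, 0.6]
opening: 0.7
```

```bash
python3 tl.py|head -3
```

```text
t 14.15 p [ 0.4293 -0.4029  0.7277] rpy [-3.0868  0.005   0.295 ] F [-0.7  0.6  0.6] T [-0.01 -0.01  0.  ] op 0.7
[ 0.616  0.285  0.154  0.856 -0.074  2.053 -0.543]
lean [-0.0206  0.0509 -0.9985]
```

Run:
```python
from sim import *
q=np.array([ 0.616,.285,.154,.856,-.074,2.053,-.543]); p0,R0=FK(q); print(p0,R0[:2,2])
for P in([.3,-.45,.70],[.2,-.42,.72],[.2,-.42,.78],[.12,-.45,.74],[.2,-.5,.74]):
    d=R0.T@(np.array(P)-p0)*100
    for kw in(dict(it=8),dict(it=8,lam=.2)):
        qq=servo(q,[[.7,*(d*k/6),0] for k in range(1,7)]+[[.7,*d,0]]*2,**kw); print(P,d.round(1),qq.round(2),FK(qq)[0].round(3),FK(qq)[1][:2,2].round(4))
```

```text
[ 0.42959464 -0.40299384  0.72312062] [-0.02072154  0.05095135]
[0.3, -0.45, 0.7] [-13.8   0.8   2.3] [ 0.76  0.14  0.22  1.08 -0.05  1.97 -0.32] [ 0.3  -0.45  0.7 ] [-0.0207  0.051 ]
[0.3, -0.45, 0.7] [-13.8   0.8   2.3] [ 0.76  0.14  0.22  1.08 -0.05  1.97 -0.32] [ 0.3  -0.45  0.7 ] [-0.0207  0.051 ]
[0.2, -0.42, 0.72] [-22.5  -5.    0.7] [ 0.8  -0.02  0.27  1.21 -0.    2.01 -0.21] [ 0.2  -0.42  0.72] [-0.0207  0.051 ]
[0.2, -0.42, 0.72] [-22.5  -5.    0.7] [ 0.8  -0.02  0.27  1.21 -0.    2.01 -0.21] [ 0.2  -0.42  0.72] [-0.0207  0.051 ]
[0.2, -0.42, 0.78] [-22.5  -5.4  -5.3] [ 0.82  0.05  0.28  1.01 -0.02  2.05 -0.19] [ 0.208 -0.435  0.78 ] [ 0.0216 -0.0289]
[0.2, -0.42, 0.78] [-22.5  -5.4  -5.3] [ 0.81  0.04  0.28  1.03 -0.02  2.05 -0.2 ] [ 0.206 -0.431  0.773] [ 0.0143 -0.0146]
[0.12, -0.45, 0.74] [-31.   -4.6  -1.3] [ 0.91  0.    0.35  1.15  0.    2.05 -0.02] [ 0.12 -0.45  0.74] [-0.0207  0.051 ]
[0.12, -0.45, 0.74] [-31.   -4.6  -1.3] [ 0.91  0.    0.35  1.15  0.    2.05 -0.02] [ 0.12 -0.45  0.74] [-0.0207  0.051 ]
[0.2, -0.5, 0.74] [-24.8   2.5  -1.7] [ 0.91  0.18  0.3   0.96 -0.06  2.05 -0.09] [ 0.201 -0.503  0.74 ] [-0.0141  0.0347]
[0.2, -0.5, 0.74] [-24.8   2.5  -1.7] [ 0.91  0.18  0.3   0.96 -0.06  2.05 -0.09] [ 0.201 -0.502  0.739] [-0.0153  0.0378]
```

Request:
servo_tool:
  rows:
    - [[0.7,-5,-0.7,0,0],[0.7,-10,-1.5,0,0],[0.7,-15,-2.2,0,0],[0.7,-20,-3,-0.5,0],[0.7,-25.5,-3.8,-1.5,0],[0.7,-25.5,-3.8,-3,0],[0.7,-25.5,-3.8,-5,0],[0.7,-25.5,-3.8,-5,0]]

```text
time: 15.15
eef_pos: [0.1737, -0.4387, 0.7569]
tool_rot: [-3.116, 0.002, 0.295]
force: [0.8, -0.2, 0.6]
opening: 0.696
```

```bash
python3 tl.py
```

```text
t 15.15 p [ 0.1737 -0.4387  0.7569] rpy [-3.116e+00  1.600e-03  2.951e-01] F [ 0.8 -0.2  0.6] T [-0.04  0.03 -0.03] op 0.696
[ 0.594  0.019  0.563  1.099 -0.013  2.053 -0.124]
lean [-0.009   0.024  -0.9997]
[0, 0, 0.005] [-0.   -0.01 -0.5 ] [-0.0035  0.0115]
[0, 0, 0.01] [-0.   -0.03 -1.  ] [0.001  0.0012]
[0, 0, 0.02] [-0.   -0.05 -2.  ] [ 0.0099 -0.0202]
[0, 0, 0.03] [-0.   -0.08 -3.  ] [ 0.0188 -0.0424]
[0, 0.02, 0.01] [ 0.58 -1.94 -0.95] [0.0016 0.0025]
[0, -0.02, 0.01] [-0.58  1.89 -1.05] [ 0.0013 -0.0024]
[0.02, 0, 0.01] [ 1.91  0.56 -1.02] [0.0021 0.0005]
[-0.02, 0, 0.01] [-1.92 -0.61 -0.98] [0.0001 0.0014]
```

Request:
servo_tool:
  rows:
    - [[0.7,0,0,-1,0],[0.7,0,0,-1.5,0],[0.7,0,0,-1.5,0]]

```text
time: 15.52
eef_pos: [0.1735, -0.4374, 0.7622]
tool_rot: [-3.127, 0.001, 0.295]
force: [-0.3, 0.1, 0.2]
opening: 0.699
```

```bash
python3 tl.py|head -5
```

```text
t 15.53 p [ 0.1735 -0.4374  0.7622] rpy [-3.1275e+00  7.0000e-04  2.9540e-01] F [-0.3  0.1  0.2] T [0.01 0.   0.02] op 0.699
[ 0.54   0.015  0.617  1.091 -0.011  2.053 -0.124]
lean [-0.0048  0.0133 -0.9999]
[0, 0, 0.005] [-0.   -0.01 -0.5 ] [0.0007 0.0007]
[0, 0, 0.01] [-0.   -0.01 -1.  ] [ 0.0052 -0.0097]
```

Request:
servo_tool:
  rows:
    - [[0.7,0,0,-1,0],[0.7,0,0,-1.8,0],[0.7,0,0,-1.8,0]]

```text
time: 15.9
eef_pos: [0.1724, -0.4355, 0.769]
tool_rot: [3.141, -0.001, 0.295]
force: [-0.1, 0.5, 0.8]
opening: 0.697
```

```bash
python3 tl.py|head -5
```

```text
t 15.9 p [ 0.1724 -0.4355  0.769 ] rpy [ 3.1409e+00 -1.1000e-03  2.9510e-01] F [-0.1  0.5  0.8] T [ 0.02 -0.    0.01] op 0.697
[ 0.509  0.011  0.645  1.079 -0.009  2.053 -0.126]
lean [ 1.3e-03 -3.0e-04 -1.0e+00]
[0, 0, 0.005] [ 0.   0.  -0.5] [ 0.0069 -0.013 ]
[0, 0, 0.01] [ 0.  0. -1.] [ 0.0114 -0.0235]
```

Run:
```python
from sim import *
q=np.array([.509,.011,.645,1.079,-.009,2.053,-.126]); p,M=FK(q)
W=[([.3,-.45,.55],0,5),([.5,-.2,.45],-.25,6),([.54,.1,.40],-.6,6),([.504,.3605,.33],-.91,6),([.504,.3605,.21],-.91,3),([.48,.18,.23],-1.285,5)]
yt=0
for P,tw,n in W:
    p0,R0=FK(q); d=R0.T@(np.array(P)-p0)*100; print('shift',d.round(1),'tw',round(tw-yt,3))
    for k in range(1,n+1):
        pass
    q=servo(q,[[.7,*(d*k/n),(tw-yt)*k/n] for k in range(1,n+1)]+[[.7,*d,tw-yt]]*2,it=8); yt=tw
    print(q.round(2),FK(q)[0].round(3),R.from_matrix(FK(q)[1]).as_euler('xyz').round(3))
```

```text
shift [11.7  5.  21.7] tw 0
[ 0.42  0.05  0.54  1.49 -0.03  1.61 -0.32] [ 0.3  -0.45  0.55] [ 3.141e+00 -1.000e-03  2.950e-01]
shift [ 26.4 -18.1  10. ] tw -0.25
[ 0.11  0.06  0.24  1.67 -0.01  1.41 -0.68] [ 0.5  -0.2   0.45] [ 3.141e+00 -1.000e-03  5.450e-01]
shift [ 19.  -23.6   5. ] tw -0.35
[-0.19  0.11 -0.04  1.71  0.01  1.32 -0.91] [0.54 0.1  0.4 ] [ 3.14e+00 -1.00e-03  8.95e-01]
shift [ 18.1 -19.1   7. ] tw -0.31
[-0.47  0.31 -0.23  1.62  0.08  1.22 -1.09] [0.504 0.36  0.33 ] [ 3.14  -0.     1.205]
shift [-0. -0. 12.] tw 0.0
[-0.48  0.43 -0.22  1.73  0.11  1.   -1.11] [0.504 0.36  0.21 ] [ 3.14  -0.     1.205]
shift [-17.7   4.2  -2. ] tw -0.375
[-0.2   0.2  -0.23  1.98  0.06  0.96 -0.45] [0.48 0.18 0.23] [3.14 0.   1.58]
```

Comfortable margins throughout. Executing in stages.

Request:
servo_tool:
  rows:
    - [[0.7,2,0.8,4,0],[0.7,4.5,1.8,8.5,0],[0.7,7,3,13,0],[0.7,9.5,4,17.5,0],[0.7,11.7,5,21.7,0],[0.7,11.7,5,21.7,0]]

```text
time: 16.65
eef_pos: [0.3012, -0.4481, 0.5481]
tool_rot: [-3.135, 0.003, 0.299]
force: [-0.0, -0.3, 0.4]
opening: 0.7
```

Request:
servo_tool:
  rows:
    - [[0.7,4,-2.7,1.5,-0.04],[0.7,8,-5.5,3,-0.08],[0.7,12.4,-8.5,4.7,-0.12],[0.7,16.8,-11.5,6.4,-0.16],[0.7,21.5,-14.7,8.1,-0.21],[0.7,26.4,-18.1,10,-0.25],[0.7,26.4,-18.1,10,-0.25]]

```text
time: 17.52
eef_pos: [0.5015, -0.195, 0.4525]
tool_rot: [-3.141, -0.002, 0.554]
force: [-0.6, -0.8, -0.9]
opening: 0.697
```

```bash
python3 tl.py|head -3
```

```text
t 17.52 p [ 0.5015 -0.195   0.4525] rpy [-3.1406e+00 -1.6000e-03  5.5380e-01] F [-0.6 -0.8 -0.9] T [-0.1   0.02 -0.02] op 0.697
[ 0.102  0.059  0.231  1.665 -0.016  1.419 -0.682]
lean [ 8.0e-04  1.7e-03 -1.0e+00]
```

Request:
servo_tool:
  rows:
    - [[0.7,3.2,-4,1,-0.06],[0.7,6.4,-8,1.8,-0.12],[0.7,9.6,-12,2.6,-0.18],[0.7,12.8,-16,3.4,-0.24],[0.7,16,-19.8,4.2,-0.3],[0.7,19,-23.6,5,-0.35],[0.7,19,-23.6,5,-0.35]]

```text
time: 18.4
eef_pos: [0.5395, 0.1039, 0.4038]
tool_rot: [3.141, -0.003, 0.901]
force: [-0.7, -0.6, 1.1]
opening: 0.699
```

Request:
servo_tool:
  rows:
    - [[0.7,3,-3.2,1,-0.05],[0.7,6,-6.4,2,-0.1],[0.7,9,-9.6,3.2,-0.15],[0.7,12,-12.8,4.5,-0.21],[0.7,15,-16,5.7,-0.26],[0.7,18.1,-19.1,7,-0.31],[0.7,18.1,-19.1,7,-0.31],[0.7,18.1,-19.1,7,-0.31]]

```text
time: 19.4
eef_pos: [0.5055, 0.3595, 0.3336]
tool_rot: [3.138, -0.001, 1.202]
force: [0.6, -0.7, 1.0]
opening: 0.701
```

```bash
python3 tl.py|head -3
python3 - <<'E'
from g import *
f=grab('wrist','w20')
cv2.imwrite('pics/w20z.png',cv2.resize(f['color'][120:290,220:420,::-1],None,fx=3.5,fy=3.5,interpolation=cv2.INTER_CUBIC))
E
```

```text
t 19.4 p [0.5055 0.3595 0.3336] rpy [ 3.1382e+00 -5.0000e-04  1.2017e+00] F [ 0.6 -0.7  1. ] T [ 0.01 -0.12 -0.01] op 0.701
[-0.47   0.31  -0.233  1.616  0.078  1.222 -1.088]
lean [ 3.4e-03 -8.0e-04 -1.0e+00]
```

View pics/w20.png

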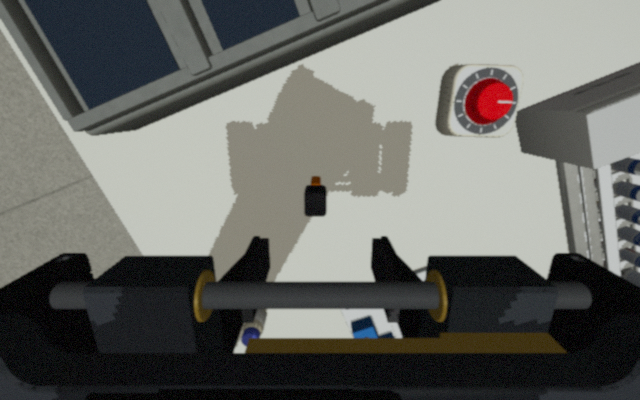

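View pics/w20z.png

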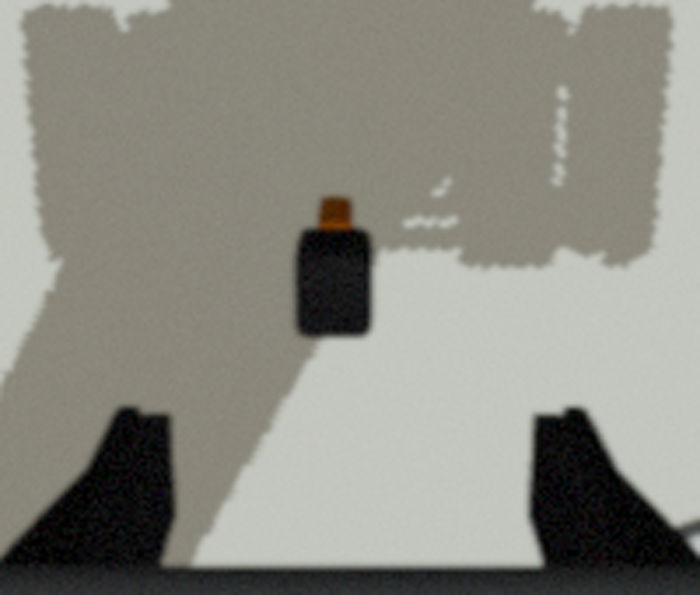

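The black grip is centred near (316,201) with the orange blade showing beyond it at (316,181). It is well aligned with the jaws. Fitting its pose now.

Run:
```python
from g import *
from scipy.optimize import minimize
f=grab('wrist','w21'); s=st()
im=f['color'].astype(int); sub=np.s_[165:230,295:340]
m=np.zeros((400,640),np.float32); m[sub]=(im[sub].max(2)<75)
print(m.sum())
def P(x,y,a):
    c,s_=np.cos(a),np.sin(a); o=[]
    for z in(.032,.06):
        for dx,dy in((.01,.012),(.01,-.012),(-.01,.012),(-.01,-.012)): o.append([x+c*dx-s_*dy,y+s_*dx+c*dy,z])
    return np.array(o)
cost=lambda p:((hullmask(f,P(p[0]/1000,p[1]/1000,p[2]/100),6)-m)[sub]**2).sum()
i=np.array([504,360,-36.])
b=minimize(cost,i,method='Nelder-Mead',options=dict(initial_simplex=[i,i+[3,0,0],i+[0,3,0],i+[0,0,8]],xatol=.05,maxiter=120)); print(b.x.round(2),b.fun)
# jaw frame error
psi=s['tool_rot'][2]; e=b.x[:2]/1000-np.array(s['eef_pos'][:2]); X=np.array([np.cos(psi),np.sin(psi)]);Y=np.array([np.sin(psi),-np.cos(psi)])
print('tool shift cm',(100*e@X).round(3),(100*e@Y).round(3),'twist',-(b.x[2]/100+np.pi/2-psi), 'z down',(s['eef_pos'][2]-.210)*100)
```

```text
t 19.5 p [0.5054 0.3593 0.3335] rpy [ 3.1385e+00 -9.0000e-04  1.2011e+00] F [ 0.2 -0.4  0.4] T [-0.02 -0.08 -0.01] op 0.701
618.0
[502.38 361.49 -35.43] 115.99382781982422
tool shift cm 0.095 -0.36 twist -0.015430561298351186 z down 12.34844280321524
```

Request:
servo_tool:
  rows:
    - [[0.7,0.1,-0.36,4,-0.015],[0.7,0.1,-0.36,8.5,-0.015],[0.7,0.1,-0.36,11.5,-0.015],[0.7,0.1,-0.36,12.4,-0.015],[0.7,0.1,-0.36,12.4,-0.015],[0.7,0.1,-0.36,12.4,-0.015]]

```text
time: 20.25
eef_pos: [0.5016, 0.3642, 0.2101]
tool_rot: [3.139, -0.003, 1.22]
force: [0.1, -1.2, 0.3]
opening: 0.697
```

Run:
```python
from g import *
s=st(); f=grab('wrist','w22')
```

```text
t 20.25 p [0.5016 0.3642 0.2101] rpy [ 3.1390e+00 -3.1000e-03  1.2196e+00] F [ 0.1 -1.2  0.3] T [-0.02 -0.03 -0.04] op 0.697
```

View pics/w22.png

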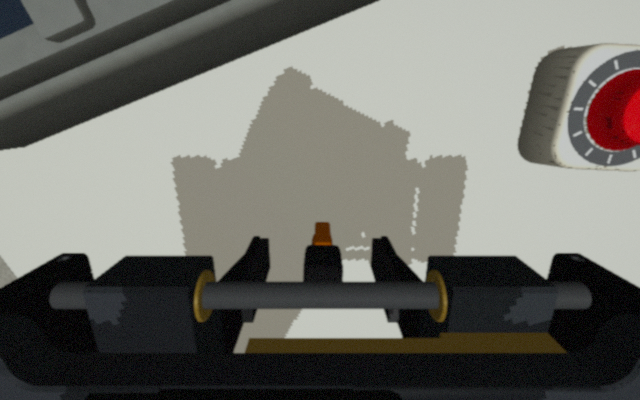

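The grip is centred between the fingers at (322,265). Closing.

Request:
servo_tool:
  rows:
    - [[0.05,0,0,0,0],[0.05,0,0,0,0],[0.05,0,0,0,0],[0.05,0,0,0,0],[0.05,0,0,0,0],[0.05,0,0,0,0],[0.05,0,0,0,0]]

```text
time: 21.18
eef_pos: [0.5007, 0.364, 0.2081]
tool_rot: [3.141, -0.001, 1.22]
force: [0.9, -0.5, -1.1]
opening: 0.226
```

Run:
```python
from g import *
s=st(); f=grab('wrist','w23'); s=st()
cv2.imwrite('pics/w23z.png',cv2.resize(f['color'][180:330,240:400,::-1],None,fx=4,fy=4,interpolation=cv2.INTER_CUBIC))
```

```text
t 21.18 p [0.5007 0.364  0.2081] rpy [ 3.1410e+00 -6.0000e-04  1.2202e+00] F [ 0.9 -0.5 -1.1] T [-0.04 -0.07 -0.02] op 0.226
t 21.23 p [0.5007 0.3639 0.2081] rpy [ 3.1410e+00 -5.0000e-04  1.2202e+00] F [ 0.4 -0.3 -0.3] T [-0.   -0.11  0.03] op 0.229
```

View pics/w23z.png

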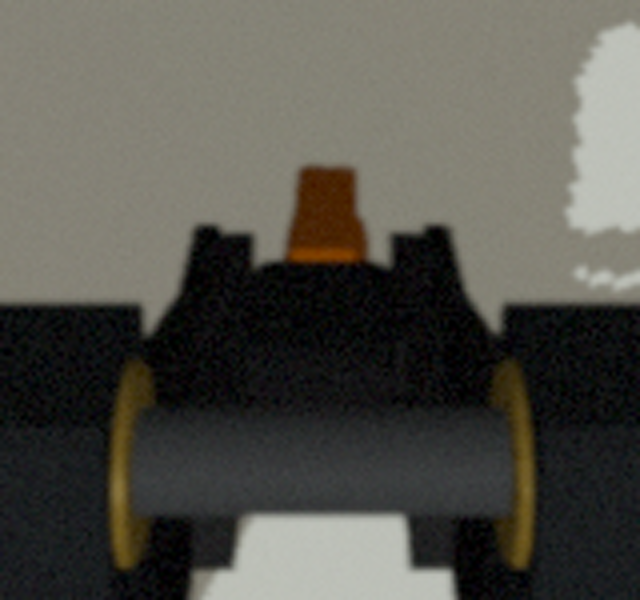

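Request:
servo_tool:
  rows:
    - [[0.05,0,0,-5,0],[0.05,-1,0.5,-9.5,-0.03],[0.05,-4.5,2,-10.2,-0.1],[0.05,-8.5,4,-10.2,-0.18],[0.05,-12.5,6,-10.2,-0.26],[0.05,-16.9,7.9,-10.2,-0.36],[0.05,-16.9,7.9,-10.2,-0.36],[0.05,-16.9,7.9,-10.2,-0.36],[0.05,-16.9,7.9,-10.2,-0.36]]

```text
time: 22.35
eef_pos: [0.5164, 0.1798, 0.3101]
tool_rot: [3.141, -0.001, 1.582]
force: [-0.6, 0.6, -0.7]
opening: 0.229
```

```bash
python3 tl.py|head -3
python3 - <<'E'
from g import *
f=grab('wrist','w24'); s=st()
cv2.imwrite('pics/w24z.png',cv2.resize(f['color'][100:300,200:440,::-1],None,fx=3.3,fy=3,interpolation=cv2.INTER_CUBIC))
E
```

```text
t 22.35 p [0.5164 0.1798 0.3101] rpy [ 3.1409e+00 -1.1000e-03  1.5825e+00] F [-0.6  0.6 -0.7] T [ 0.03 -0.03 -0.04] op 0.229
[-0.206  0.179 -0.196  1.823  0.037  1.142 -0.402]
lean [ 7.0e-04  1.1e-03 -1.0e+00]
t 22.4 p [0.5165 0.1797 0.3101] rpy [ 3.1410e+00 -9.0000e-04  1.5826e+00] F [-0.4  0.7 -0.3] T [-0.01 -0.04 -0.04] op 0.226
```

View pics/w24.png

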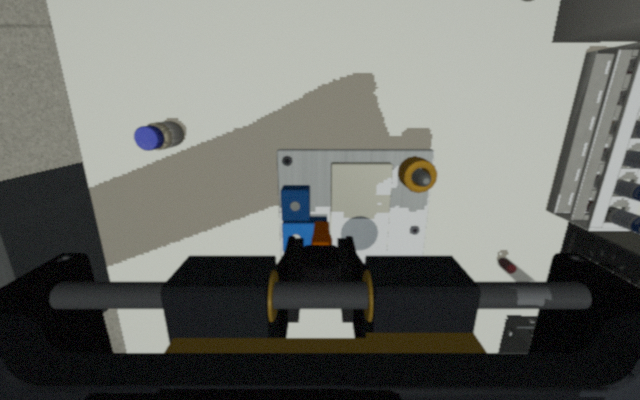

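View pics/w24z.png

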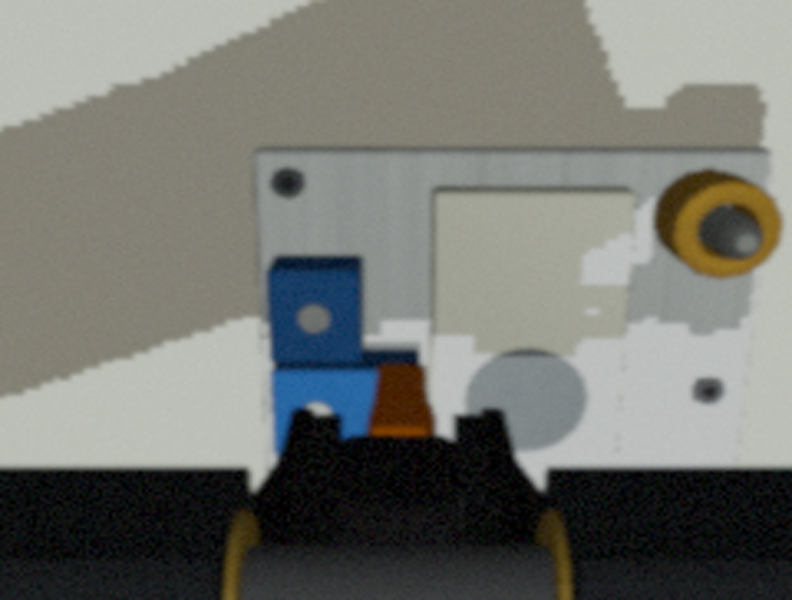

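Run:
```python
from g import *
f=dict(np.load('pics/w24.npz'))
z=lambda x,y:(200+x/3.3-.35,100+y/3-.33)
P=lambda x,y,h:atz(f,*z(x,y),h)*1000
p=lambda n,a:print(n,a.round(1))
a=P(256,149,.01);b=P(769,149,.01);p('jig L',a);p('jig R',b);print('yaw',np.arctan2((b-a)[1],(b-a)[0]))
p('mid',(a+b)/2)
p('short face top z30',P(361,265,.03));p('short face top b',P(362,360,.03));p('short left top',P(273,265,.03))
p('short far side edge z30',P(315,262,.03))
p('tile near edge top',P(434,190,.022));p('tile near edge top b',P(434,330,.022));p('tile far',P(633,190,.022))
p('tile corner L',P(500,188,.022))
p('long block face',P(417,352,.03)); p('long block left top edge',P(390,352,.03)) 
p('long/short bndry',P(320,365,.03))
p('blade bottom L',P(378,365,.102));p('blade bottom R',P(424,365,.102))
E0=f['extrinsics']; print(E0[:3,3])
```

```text
jig L [476.2 224.3  10. ]
jig R [620.8 226.   10. ]
yaw 0.01170440110215892
mid [548.5 225.2  10. ]
short face top z30 [506.5 192.8  30. ]
short face top b [506.8 162.4  30. ]
short left top [482.6 192.6  30. ]
short far side edge z30 [494.  193.6  30. ]
tile near edge top [526.2 214.3  22. ]
tile near edge top b [527.2 169.7  22. ]
tile far [580.6 214.9  22. ]
tile corner L [544.2 215.1  22. ]
long block face [522.2 165.2  30. ]
long block left top edge [514.7 165.2  30. ]
long/short bndry [495.  160.6  30. ]
blade bottom L [512.4 189.1 102. ]
blade bottom R [521.8 189.2 102. ]
[0.51541376 0.26312898 0.29086243]
```

Request:
servo_tool:
  rows:
    - [[0.05,0.05,0,3,0],[0.05,0.05,0,5,0],[0.05,0.05,0,6,0],[0.05,0.05,0,6,0],[0.05,0.05,0,6,0]]

```text
time: 23.02
eef_pos: [0.5172, 0.179, 0.251]
tool_rot: [3.139, -0.001, 1.581]
force: [0.1, 0.1, -1.1]
opening: 0.228
```

```bash
cat > lk2.py <<'E'
from g import *
tag=sys.argv[1]
s=st(); f=grab('wrist','w'+tag); d=grab('side','s'+tag)
a=cv2.resize(f['color'][160:300,220:440,::-1],(440,440),interpolation=cv2.INTER_CUBIC)
b=cv2.resize(d['color'][170:270,270:370,::-1],(360,440),interpolation=cv2.INTER_CUBIC)
cv2.imwrite(f'pics/c{tag}.png',np.hstack([a,b]))
E
python3 lk2.py 25
```

```text
t 23.02 p [0.5172 0.179  0.251 ] rpy [ 3.1394e+00 -9.0000e-04  1.5805e+00] F [ 0.1  0.1 -1.1] T [-0.04 -0.08 -0.01] op 0.228
```

View pics/c25.png

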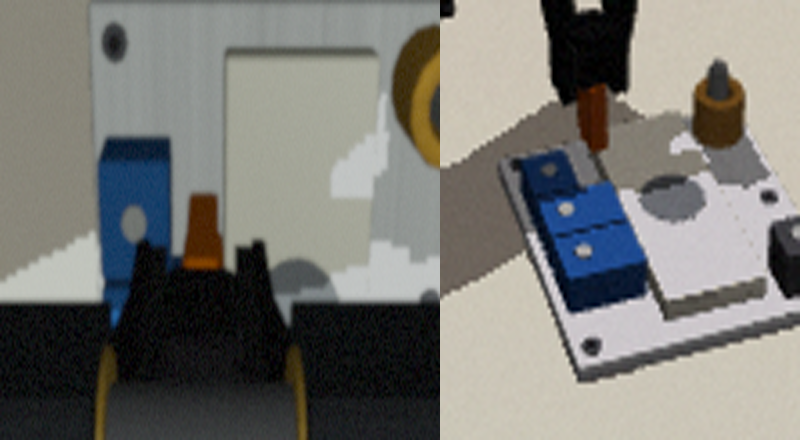

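Run:
```python
from g import *
f=dict(np.load('pics/w25.npz'))
P=lambda x,y,h:(atz(f,220+x/2-.25,160+y/3.143-.3,h)*1000).round(1)
print('block',P(171,145,.03),P(171,260,.03),'tile',P(225,60,.022),P(225,240,.022),'blade',P(188.5,195,.043),P(217,195,.043))
```

```text
block [507. 195.  30.] [506.9 166.6  30. ] tile [526.1 212.9  22. ] [527.  168.2  22. ] blade [513.5 188.1  43. ] [523.  188.2  43. ]
```

Request:
servo_tool:
  rows:
    - [[0.05,0.15,-0.1,0.6,0],[0.05,0.15,-0.1,1.2,0],[0.05,0.15,-0.1,1.8,0],[0.05,0.15,-0.1,2.4,0],[0.05,0.15,-0.1,2.9,0],[0.05,0.15,-0.1,3.2,0],[0.05,0.15,-0.1,3.2,0],[0.05,0.15,-0.1,3.2,0]]

```text
time: 24.12
eef_pos: [0.5159, 0.1801, 0.2182]
tool_rot: [3.141, -0.0, 1.58]
force: [-0.0, -1.4, -0.5]
opening: 0.225
```

```bash
python3 lk2.py 26
```

```text
t 24.12 p [0.5159 0.1801 0.2182] rpy [ 3.1406e+00 -4.0000e-04  1.5802e+00] F [-0.  -1.4 -0.5] T [-0.02 -0.1   0.02] op 0.225
```

View pics/c26.png

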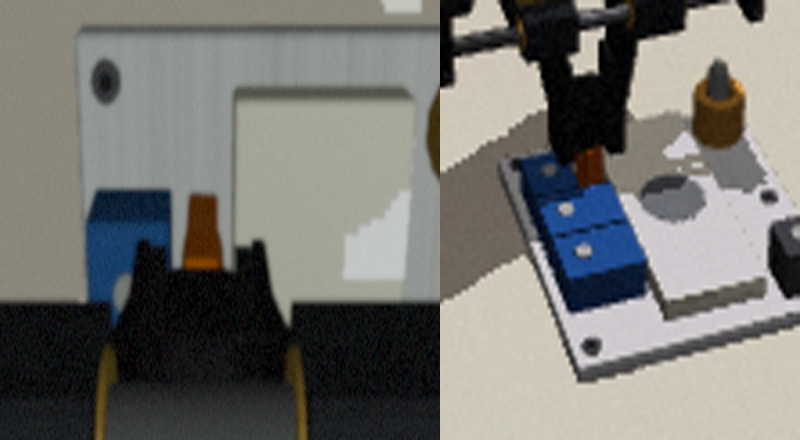

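Request:
servo_tool:
  rows:
    - [[0.05,0,0.2,0.03,0],[0.05,0,0.4,0.03,0],[0.05,0,0.5,0.03,0],[0.05,0,0.6,0.03,0],[0.05,0,0.7,0.03,0],[0.05,0,0.8,0.03,0],[0.05,0,0.9,0.03,0],[0.05,0,1.0,0.03,0],[0.05,0,1.0,0.03,0]]

```text
time: 25.35
eef_pos: [0.5256, 0.1803, 0.2179]
tool_rot: [-3.141, -0.0, 1.58]
force: [-5.0, -0.1, 5.4]
opening: 0.228
```

```bash
python3 lk2.py 27
```

```text
t 25.35 p [0.5256 0.1803 0.2179] rpy [-3.1413e+00 -2.0000e-04  1.5803e+00] F [-5.  -0.1  5.4] T [-0.1   0.91 -0.05] op 0.228
```

View pics/c27.png

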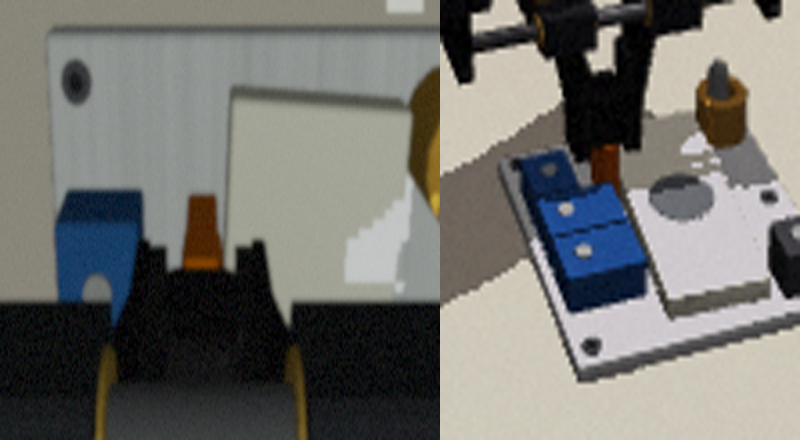

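The tile has turned and its left end touches the sleeve. The right end is still short of the fixed stop. Pushing further in small steps.

Request:
servo_tool:
  rows:
    - [[0.05,0,0.05,0,0],[0.05,0,0.1,0,0],[0.05,0,0.15,0,0],[0.05,0,0.2,0,0],[0.05,0,0.2,0,0],[0.05,0,0.2,0,0]]

```text
time: 26.2
eef_pos: [0.5273, 0.1803, 0.2179]
tool_rot: [-3.141, -0.0, 1.58]
force: [-5.5, -0.2, 6.3]
opening: 0.228
```

```bash
python3 lk2.py 28
```

```text
t 26.2 p [0.5273 0.1803 0.2179] rpy [-3.1407e+00 -1.0000e-04  1.5803e+00] F [-5.5 -0.2  6.3] T [-0.06  1.22 -0.01] op 0.228
```

View pics/c28.png

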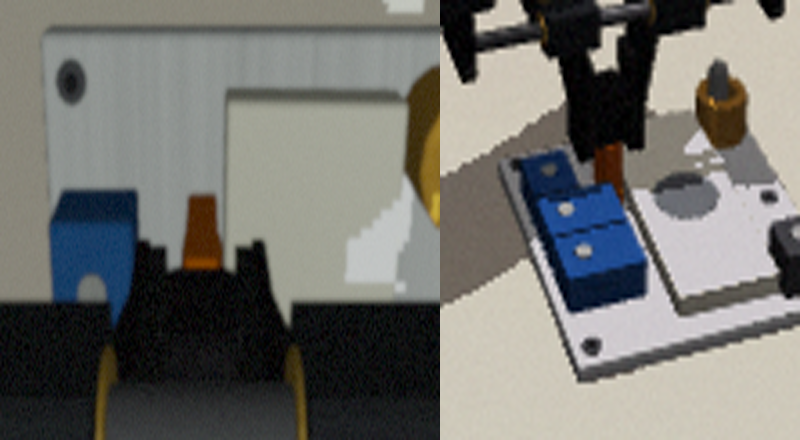

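Request:
servo_tool:
  rows:
    - [[0.05,0,0.05,0,0],[0.05,0,0.1,0,0],[0.05,0,0.1,0,0],[0.05,0,0.1,0,0]]

```text
time: 26.8
eef_pos: [0.528, 0.1804, 0.2178]
tool_rot: [-3.14, 0.0, 1.58]
force: [-7.1, -0.3, 6.7]
opening: 0.23
```

```bash
python3 lk2.py 29
python3 - <<'E'
from g import *
s=st(); print(s['joint_efforts'].round(2) if hasattr(s['joint_efforts'],'round') else s['joint_efforts'])
E
```

```text
t 26.8 p [0.528  0.1804 0.2178] rpy [-3.1397e+00  2.0000e-04  1.5804e+00] F [-7.1 -0.3  6.7] T [-0.12  1.5   0.01] op 0.23
t 26.9 p [0.528  0.1804 0.2178] rpy [-3.1397e+00  1.0000e-04  1.5804e+00] F [-6.4 -0.8  7. ] T [-0.1   1.44 -0.04] op 0.222
[ 9.400e-01 -4.034e+01 -2.000e-01 -2.727e+01  6.800e-01 -2.220e+00
  1.000e-02]
```

View pics/c29.png

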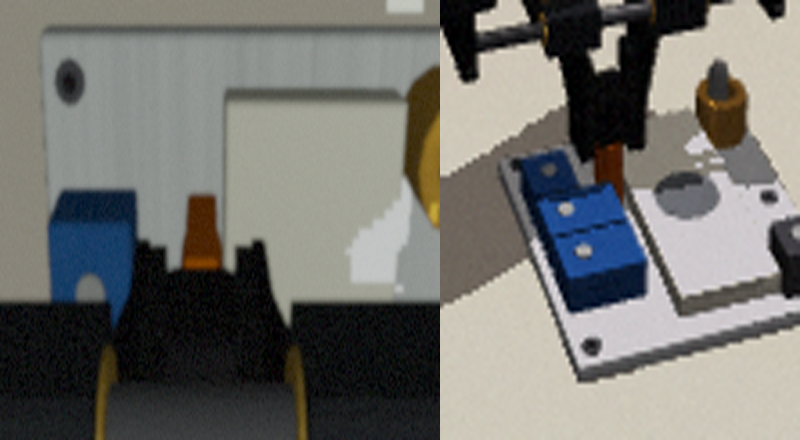

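Request:
servo_tool:
  rows:
    - [[0.05,0,0.1,0,0],[0.05,0,0.2,0,0],[0.05,0,0.2,0,0],[0.05,0,0.2,0,0]]

```text
time: 27.4
eef_pos: [0.529, 0.1805, 0.2177]
tool_rot: [-3.136, 0.001, 1.581]
force: [-9.8, -0.8, 10.4]
opening: 0.226
```

```bash
python3 lk2.py 30
```

```text
t 27.4 p [0.529  0.1805 0.2177] rpy [-3.1365e+00  7.0000e-04  1.5806e+00] F [-9.8 -0.8 10.4] T [-0.23  2.36 -0.04] op 0.226
```

View pics/c30.png

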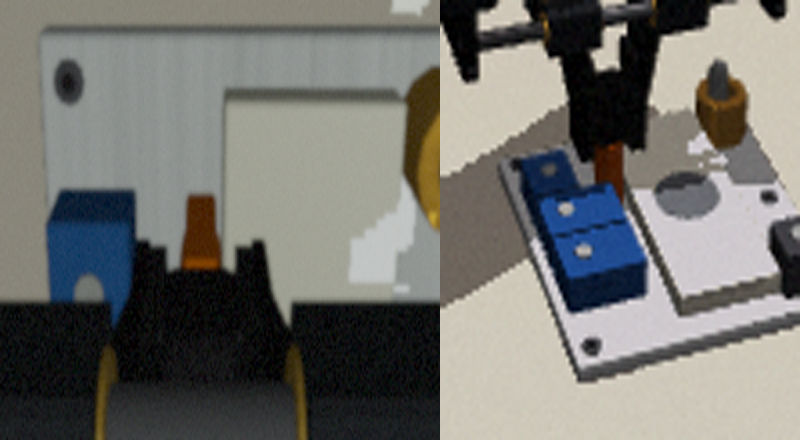

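Request:
servo_tool:
  rows:
    - [[0.05,0,0.1,-0.02,0],[0.05,0,0.18,-0.03,0],[0.05,0,0.18,-0.03,0],[0.05,0,0.18,-0.03,0]]

```text
time: 28.0
eef_pos: [0.5299, 0.1806, 0.2177]
tool_rot: [-3.133, 0.001, 1.581]
force: [-12.2, -0.5, 10.7]
opening: 0.225
```

Run:
```python
from g import *
s=st(); d=grab('side','s31'); t=grab('top','t31'); w=grab('wrist','w31'); s=st()
a=cv2.resize(d['color'][165:265,270:390,::-1],(480,400),interpolation=cv2.INTER_CUBIC)
b=cv2.resize(t['color'][160:240,290:370,::-1],(320,400),interpolation=cv2.INTER_CUBIC)
cv2.imwrite('pics/c31.png',np.hstack([a,b]))
```

```text
t 28.0 p [0.5299 0.1806 0.2177] rpy [-3.1334e+00  1.3000e-03  1.5809e+00] F [-12.2  -0.5  10.7] T [-0.22  3.07  0.02] op 0.225
t 28.15 p [0.5299 0.1807 0.2177] rpy [-3.1335e+00  1.2000e-03  1.5809e+00] F [-11.8  -1.3  11.1] T [-0.2   3.1  -0.08] op 0.228
```

View pics/c31.png

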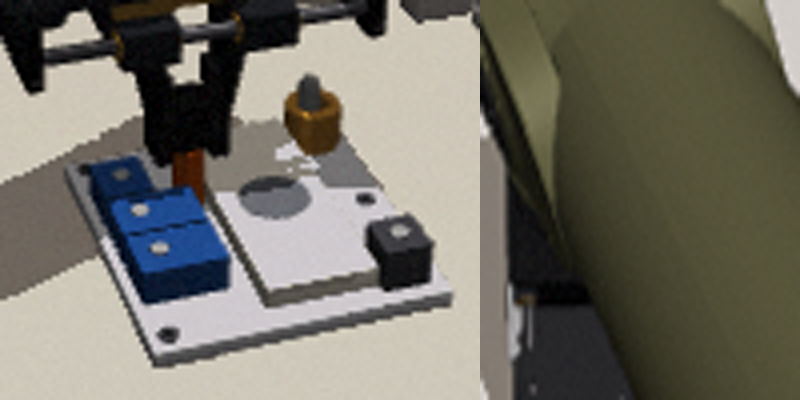

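View pics/w31.png

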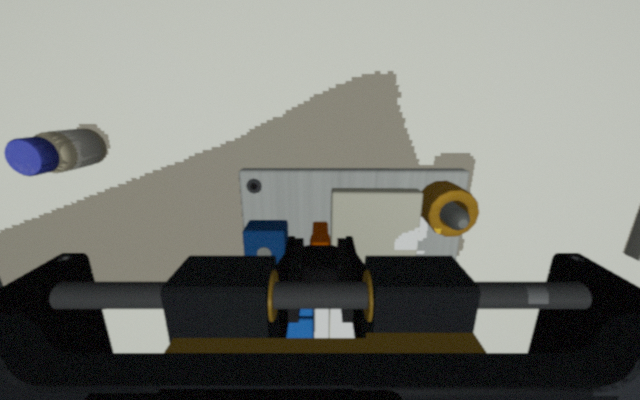

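Run:
```python
from g import *
d=dict(np.load('pics/s31.npz'))
g=cv2.cvtColor(d['color'],cv2.COLOR_RGB2GRAY)
P=lambda x,y,h:(atz(d,270+x/4-.4,165+y/4-.4,h)*1000).round(1)
a,b=P(219,205,.022),P(266,292,.022); print('tile near edge',a,b,'yaw',-(b-a)[0]/(b-a)[1]*-1 if 0 else np.arctan2((b-a)[0],-(b-a)[1]))
a,b=P(66,170,.01),P(156,355,.01); print('jig near edge',a,b,np.arctan2((b-a)[0],-(b-a)[1]))
a,b=P(200,196,.03),P(229,258,.03); print('long face',a,b,np.arctan2((b-a)[0],-(b-a)[1]))
w=dict(np.load('pics/w31.npz'));im=w['color']
cv2.imwrite('pics/w31z.png',cv2.resize(im[150:270,230:490,::-1],None,fx=3,fy=3,interpolation=cv2.INTER_CUBIC))
```

```text
tile near edge [535.2 147.1  22. ] [534.2  75.4  22. ] yaw -0.013946097182015305
jig near edge [475.3 216.7  10. ] [477.5  62.1  10. ] 0.01422931123917817
long face [525.2 146.4  30. ] [522.8  95.   30. ] -0.04665871825649083
```

View pics/w31z.png

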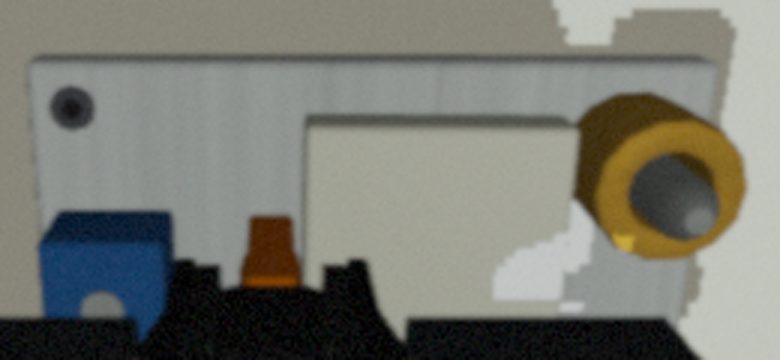

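```bash
cat > ln.py <<'E'
from g import *
def edge(f,cols,r0,r1,sign):
    g=cv2.GaussianBlur(cv2.cvtColor(f['color'],cv2.COLOR_RGB2GRAY).astype(np.float32),(0,0),.7)
    pts=[]
    for u in cols:
        d=np.diff(g[r0:r1,u])*sign; k=int(np.argmax(d))
        if 0<k<len(d)-1:
            a,b,c=d[k-1:k+2]; k=k+.5*(a-c)/(a-2*b+c+1e-9)
        pts.append((u,r0+k+.5))
    p=np.array(pts); 
    c=np.polyfit(p[:,0],p[:,1],1); r_=p[:,1]-np.polyval(c,p[:,0]); m=abs(r_-np.median(r_))<.6
    c=np.polyfit(p[m,0],p[m,1],1); return c,m.mean()
if __name__=='__main__':
  for n,jc,tc,jr,tr in(('w24',(285,425),(338,385),(143,154),(157,168)),('w28',(260,430),(337,415),(162,178),(184,196)),('w29',(260,430),(337,415),(162,178),(184,196)),('w30',(260,440),(337,415),(162,178),(184,196)),('w31',(260,450),(336,418),(162,178),(186,198))):
    f=dict(np.load(f'pics/{n}.npz'))
    j,mj=edge(f,range(*jc),*jr,-1); t,mt=edge(f,range(*tc),*tr,1)
    E=lambda c,u,z:atz(f,float(u),float(np.polyval(c,u)),z)
    a,b=E(j,jc[0],.01),E(j,jc[1],.01); yj=np.arctan2((b-a)[1],(b-a)[0])
    a2,b2=E(t,tc[0],.022),E(t,tc[1],.022); yt=np.arctan2((b2-a2)[1],(b2-a2)[0])
    print(n,'jig',yj.round(4),mj,'tile',yt.round(4),mt,'rel',(yt-yj).round(4),'y',(a[1]*1000).round(1),(a2[1]*1000).round(1),t)
E
python3 ln.py
```

```text
w24 jig 0.0111 1.0 tile 0.0104 1.0 rel -0.0007 y 225.7 213.5 [1.23197077e-03 1.63513446e+02]
w28 jig 0.0101 0.6823529411764706 tile -0.0015 1.0 rel -0.0116 y 225.9 213.8 [1.10164141e-02 1.87956343e+02]
w29 jig 0.0107 0.6470588235294118 tile 0.0045 1.0 rel -0.0062 y 225.9 213.8 [5.66060360e-03 1.89742662e+02]
w30 jig 0.0111 0.8777777777777778 tile 0.0048 1.0 rel -0.0063 y 225.9 213.8 [6.43414986e-03 1.89548167e+02]
w31 jig 0.0109 0.9263157894736842 tile 0.0029 1.0 rel -0.008 y 225.9 213.9 [9.28068195e-03 1.88594246e+02]
```

The vertical force is 11 N, so the blade foot is rubbing on the plate and part of the push may go into friction. I'll back off slightly, raise it by under 1 mm and push again.

Request:
servo_tool:
  rows:
    - [[0.05,0,-0.2,0,0],[0.05,0,-0.4,-0.02,0],[0.05,0,-0.4,-0.04,0],[0.05,0,-0.4,-0.04,0]]

```text
time: 28.65
eef_pos: [0.5281, 0.1802, 0.2178]
tool_rot: [-3.141, -0.0, 1.58]
force: [-4.0, -0.2, -1.3]
opening: 0.229
```

```bash
python3 lk2.py 32; sed -i "s/^  for n,jc.*/  for n,jc,tc,jr,tr in((sys.argv[1],(260,440),(337,415),(162,178),(184,196)),):/" ln.py; python3 ln.py w32
```

```text
t 28.65 p [0.5281 0.1802 0.2178] rpy [-3.1405 -0.      1.5803] F [-4.  -0.2 -1.3] T [0.17 0.98 0.02] op 0.229
w32 jig 0.0104 0.8222222222222222 tile 0.0061 1.0 rel -0.0043 y 225.9 213.8 [3.65069987e-03 1.90245050e+02]
```

View pics/c32.png

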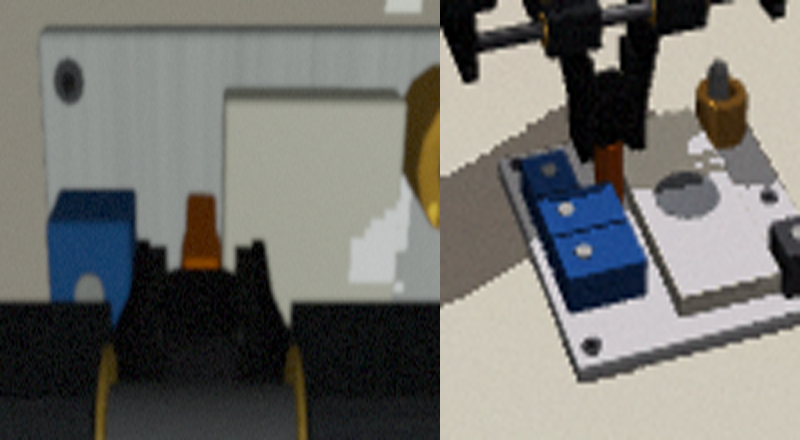

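Request:
servo_tool:
  rows:
    - [[0.05,0,0.1,-0.02,0],[0.05,0,0.2,-0.02,0],[0.05,0,0.3,-0.03,0],[0.05,0,0.35,-0.03,0],[0.05,0,0.35,-0.03,0],[0.05,0,0.35,-0.03,0]]

```text
time: 29.5
eef_pos: [0.5298, 0.1805, 0.2178]
tool_rot: [-3.135, 0.001, 1.581]
force: [-11.2, 0.5, 2.6]
opening: 0.227
```

```bash
python3 lk2.py 33; python3 ln.py w33
```

```text
t 29.5 p [0.5298 0.1805 0.2178] rpy [-3.1345e+00  1.0000e-03  1.5807e+00] F [-11.2   0.5   2.6] T [ 0.01  2.67 -0.01] op 0.227
w33 jig 0.0116 0.7777777777777778 tile 0.0042 1.0 rel -0.0074 y 225.8 213.9 [7.61793312e-03 1.88944182e+02]
```

View pics/c33.png

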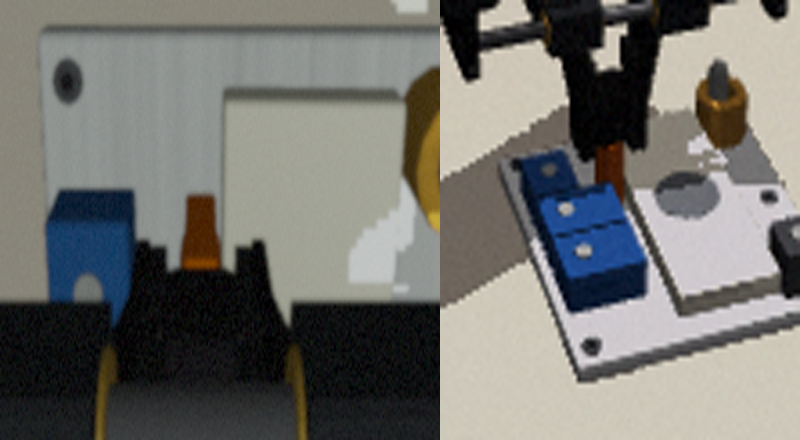

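Run:
```python
from g import *
F={n:dict(np.load(f'pics/{n}.npz')) for n in('side0','s25','s26','s27','s28','s29','s30','s31','s32','s33')}
def G(n): return cv2.cvtColor(F[n]['color'],cv2.COLOR_RGB2GRAY).astype(np.float32)
g1=G('s33')
def match(n,u,v,w=6,h=5,R_=14):
    t=g1[v-h:v+h+1,u-w:u+w+1]; s=G(n)[v-h-R_:v+h+R_+1,u-w-R_:u+w+R_+1]
    r_=cv2.matchTemplate(s,t,cv2.TM_CCOEFF_NORMED); _,mx,_,(x,y)=cv2.minMaxLoc(r_)
    def sp(a,b,c): return .5*(a-c)/(a-2*b+c)
    dx=sp(*r_[y,x-1:x+2]) if 0<x<r_.shape[1]-1 else 0; dy=sp(*r_[y-1:y+2,x]) if 0<y<r_.shape[0]-1 else 0
    return u+x+dx-R_,v+y+dy-R_,mx
for n in F:
    c=match(n,337,239); 
    P=atz(F[n],c[0],c[1],.016)*1000
    fd=match(n,310,250) # jig static corner
    # disc lower half (lit)
    b=F[n]['color'][190:222,315:352].astype(int)
    print(n,'corner',np.round(c,2),P.round(2)[:2])
```

```text
side0 corner [333.11 239.89   0.96] [529.34  77.88]
s25 corner [333.1  239.88   0.96] [529.33  77.89]
s26 corner [333.1  239.88   0.96] [529.34  77.89]
s27 corner [334.17 239.55   0.9 ] [531.52  78.2 ]
s28 corner [336.83 239.14   0.97] [536.6   77.85]
s29 corner [337.01 239.01   1.  ] [537.05  78.11]
s30 corner [337.02 239.     1.  ] [537.06  78.13]
s31 corner [337.01 239.     1.  ] [537.05  78.12]
s32 corner [337.02 239.     1.  ] [537.08  78.13]
s33 corner [337.01 238.99   1.  ] [537.05  78.15]
```

Request:
servo_tool:
  rows:
    - [[0.05,0,0.05,0,0],[0.05,0,0.05,0,0],[0.05,0,0.05,0,0],[0.05,0,0.05,0,0],[0.05,0,0.05,0,0],[0.05,0,0.05,0,0]]

```text
time: 30.35
eef_pos: [0.53, 0.1806, 0.2177]
tool_rot: [-3.134, 0.001, 1.581]
force: [-12.5, -0.1, 3.4]
opening: 0.225
```

Run:
```python
from g import *
s=st(); d=grab('side','s34'); s=st()
cv2.imwrite('pics/s34z.png',cv2.resize(d['color'][150:260,220:390,::-1],None,fx=4.5,fy=4.5,interpolation=cv2.INTER_CUBIC))
```

```text
t 30.35 p [0.53   0.1806 0.2177] rpy [-3.1336e+00  1.2000e-03  1.5808e+00] F [-12.5  -0.1   3.4] T [-0.02  2.89 -0.03] op 0.225
t 30.4 p [0.53   0.1805 0.2178] rpy [-3.1337e+00  1.2000e-03  1.5808e+00] F [-12.   -0.6   4.4] T [ 0.02  2.93 -0.03] op 0.227
```

View pics/s34z.png

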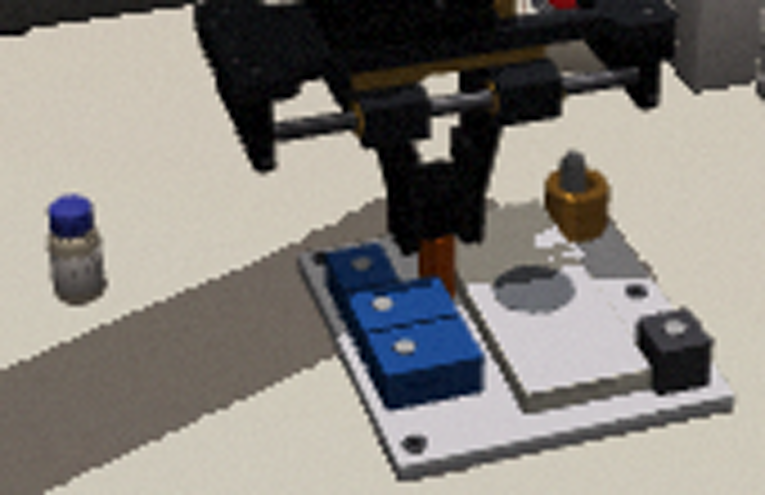

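Run:
```python
from g import *
f=dict(np.load('pics/w33.npz')); c=cloud(f); hsv=cv2.cvtColor(f['color'],cv2.COLOR_RGB2HSV)
m=(hsv[...,0]>8)&(hsv[...,0]<35)&(hsv[...,1]>110); m[:, :420]=0; m[245:]=0; m[:170]=0
q=c[m]; print(len(q), np.percentile(q[:,2],[5,50,90,98]).round(4))
k=q[q[:,2]>.030]; A=np.c_[k[:,:2]-k[:,:2].mean(0),np.ones(len(k))]
co=np.linalg.lstsq(A,k[:,2],rcond=None)[0]; print(len(k),co.round(4),k.mean(0).round(4),k.min(0).round(4),k.max(0).round(4))
# plate reference
print('plate',c[178:184,290:330].reshape(-1,3).mean(0).round(4),'tile',c[205:225,350:400].reshape(-1,3).mean(0).round(4))
```

```text
1735 [nan nan nan nan]
1294 [ 0.0377 -0.0366  0.0344] [0.603  0.2071 0.0344] [0.5905 0.1907 0.03  ] [0.6189 0.2198 0.0503]
plate [0.521  0.2178 0.0107] tile [nan nan nan]
```

Run:
```python
from cell import r
print(r.hand_in())
```

```text
the job is handed in; nothing more can be done
None
```

I put the brass sleeve fully down over the post and released it. I then lowered the spacer by its grip into the gap at the short block and pushed the tile home with it. I handed in at 30.4 s, still gripping and pressing.

**Last checks**
- **Push:** 12 N along the jig, with 3–4 N of contact between the spacer's foot and the plate. The gripper opening of 0.227 matches the 20 mm grip.
- **Spacer depth:** within about 0.3 mm of the plate, going by the tool height.
- **Sleeve:** top about 24 mm above the plate by the depth reading, so fully down and close to upright. The wrist picture shows the tile touching it.
- **Tile:** in the fixed side camera its right end moved 7.7 mm. It then stayed put to within 0.03 mm while the push went from about 7 to 12 N and was eased once in between, so it is against the fixed stop.

**What disagreed**
- **Tile angle:** the wrist camera read the tile 0.004 to 0.008 rad off the jig, changing with the tool's tilt under load. A rougher estimate from the side camera read about 0.03 rad off. I took both as measurement error because the tile no longer moved under more push.
- **Wrong turn:** on the way to the spacer I turned the wrist the wrong way, hit the limit of joint 7 and tilted the tool about 10 degrees. I levelled it again in free space before grasping the spacer, which cost about 8 s, and nothing was touched.

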